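Load a sample carrier into the laser analyser and arm its key switch

ROBOT

A 6-joint arm with a two-finger parallel gripper is mounted at the origin on the work surface. World frame = base frame: x ahead of the robot, y to its left, z up, the work surface at z = 0. Lengths are in m, angles in rad, forces in N, time in s.
With the tool pointing down it reaches from about 0.425 to 0.925 m from the base axis. Payload 12.5 kg.
Tool frame: the origin (TCP) lies on the centre line of the jaws, within the pads' length; the fingertips stand 11 mm ahead of it and the grasp point (between the pads) lies 8 mm behind it; z points along the fingers, y is the line along which they close (so a half turn about z gives the same grasp; the last joint's range is limited). The gripper opens to 85 mm and grips with 20 to 120 N. Pads are 22 mm wide; open, the fingers measure 114 mm over their backs; the gripper's body (76 mm by 85 mm) begins 54 mm behind the grasp point. The pads swing forward as they close: fully open they stand 13 mm farther back than shut.
Start: joints at [1.206, 0.491, 1.559, -0, 1.092, -0.106], TCP at [0.16, 0.604, 0.242] pointing down, gripper open.
Joint ranges: [-3.1, 3.1], [-0.84, 2.19], [0.05, 2.79], [-1.13, 4.28], [0.06, 2.93], [-2.69, 2.69]. Speed limits (rad/s): [2.22, 2.22, 2.79, 3.14, 3.14, 3.14].

INTERFACE

Orientations are given as a 3x3 rotation matrix whose columns are the frame's x, y, z axes.
In Python, from rig import env, imaging, recognise gives the robot as it stands.
- The arm moves only by the tool move_arm, never from a script. Its argument "steps" is a list of rows, each a list of 5 numbers: the shift along the world's x, y, z normalised to -1 to 1, where 1 is 2 cm, then the turn about the world's z normalised to -1 to 1, where 1 is 45 degrees, then the opening in per cent of the stroke, from 0 (shut) to 100 (fully open). In form: [[tx, ty, tz, roll, claw], ...]. A call has 1 to 10 rows; each row shifts and turns the commanded pose from where the row before left it; what a row does not reach is not made up. A row lasts 1/10 s, in which the tool goes at most 50 mm and 8.59 degrees, less where a joint would pass 70% of its speed; a pose out of reach is approached as far as the arm can. A call with a number of a shift or a turn outside -1 to 1 is refused whole. A call with a gripper value outside its range is refused whole. The fingers move at their own pace and stop on an object; "newtons" is the grip in N (left out, the last holds). Time passes only in rows, so rows that do not move let the fingers close. It gives the time, the measured TCP pose, the force, the opening and the grip force at its end, in the units of the state.
- env.state(): the state, without advancing time (a new reading comes with each control period).
- imaging.grab_frame(name): name is "scene" or "top" or "wrist"; returns a dict with "color" (420x560x3 uint8, red, green, blue), "range_z" (420x560 float32, m along the optical axis (not along the pixel's ray), 0 where there is no reading), "camera_matrix" (3x3 intrinsics, pixels), "extrinsics" (4x4, takes a point from world to camera coordinates); the wrist camera has in their place "tool_from_camera" (4x4, takes a point from camera to tool coordinates, whose origin is the TCP and whose axes are the flange's). Camera axes: x right, y down, z forward; pixel columns grow to the right and rows downward; lengths in m; the calibration is good to about 2 mm. A picture is of the moment at which its call begins: read the wrist's pose just before it.
- env.sign_off(): hands the job in; it is judged then, once.
Trained networks look in the newest picture that a camera, given by its name, has taken for a name from the list of things; names that differ only in an ending like _2 or _b are one class to them, and where a whole thing is asked for, a point or a joint stands for the part that bears it (a point fixed in the world has none). Each returns a list of dicts, best first, with "conf" (0 to 1); they miss things now and then, are a little off and sometimes report something else, mostly with a low value. They report only what shows in the picture. A call takes as long as a camera call. They do not tell look-alikes from the thing itself.
- recognise(camera, label): "centre" ([row, column] in pixels, amid what is visible of it).
The state is a dict: "time": time; "qpos": joint angles; "qvel": joint speeds; "joint_efforts": joint torques, N m; "tcp_pos": TCP position; "tool_rot": TCP orientation; "wrist_force": force on the tool from outside, world axes, zero at the start; "wrist_torque": the same for the moment, N m; "grip_width": finger opening in m; "gripper_force": force on a finger pad.
Only numpy, scipy, OpenCV 4.12 (cv2) and the standard library are available. Lean on these libraries where they do the work, as an engineer would, in place of code of your own. Each camera call takes 0.05 s, during which the arm holds its last target. There are 200 camera calls.

TASK

Load the sample carrier with the blue tab into the laser analyser: take it from its rack and push it through the spring dust flap in the sloped panel until it sits fully home in the bay and the flap has closed behind it. Only then take the red key from the key bank, push it fully into the key switch on the same panel and turn it clockwise as far as it goes, and leave it there. Leave the other carrier, the other keys and the things on the bench where they are.

Things in the scene. Friction and masses are not known exactly. Their poses are not given: they have to be found in the camera images.
- carrier: Carrier to load: aluminium plate 22 (its x) x 66 (y) x 40 mm (z) with a copper-coloured disc, and a central BLUE tab on top 16 (x) x 12 (y) x 20 mm; about 140 g. Origin under its centre, z up. Fits the bay either way round. Starts upright in a white rack 30 mm high, its lowest 22 mm in a slot (1.2 mm play), underside 8 mm above the bench.
- carrier_spare: The other carrier in the rack, the same but with a grey tab and a terracotta disc, 52 mm from the first along its x: leave it.
- bay: Bay of the charcoal laser analyser, inside its light grey panel that slopes 30 deg. Origin: centre of the bay floor, where a seated carrier's underside lies. z points out of the chute, square to the panel (30 deg off vertical, to the machine's front); x up the slope; y along the panel. A seated carrier has its y and z along these, either way round in y; its tab top is 37 mm inside the panel face.
- bay_mouth (a point): Centre of the bay's mouth in the panel face; axes as the bay. Mouth 30 (x) x 74 mm (y), 97 mm above the bay floor along z, its centre 3 mm up-slope of the floor's. 51 to 75 mm in, the chute narrows smoothly to a seat 24 x 68 mm (1 mm play); its lower wall runs straight. Panel 220 x 424 mm, from 70 to 180 mm above the bench, plain but for the key switch; cabinet behind it 192 mm high.
- flap (a joint): Blue-grey dust flap with a white line over the bay's mouth, 31 x 72 mm, 2.5 mm thick, 2 to 4 mm below the panel face, hinged along the mouth's up-slope edge; it swings inward. 0 = closed, up to 1.55 rad open. A light spring (0.2 to 0.7 N at its free edge) shuts it once nothing is in its way within 31 mm of the hinge.
- key: Laser key: RED bow 30 (its x) x 10 (y) x 28 mm tall on a steel shoulder disc 18 mm across, above a flat blade 10 (x) x 5 (y) mm, its last 4 mm 8 x 3. Origin at the blade's tip, z up: shoulder from z = 26 to 30, bow 30 to 58 mm. About 40 g; works either way round. Starts in one of three slots of a grey key bank, shoulder on its top 45 mm above the bench, keys 52 mm apart along their x.
- key_spare1: A key of the same shape with a black bow, standing in the key bank: leave it.
- key_spare2: A key of the same shape with a green bow, standing in the key bank: leave it.
- keyhole (a point): Centre of the slot's mouth on the face of the brass barrel (27 mm across, in a steel collar 36 mm across), 8 mm out from the panel. z points out of the slot, square to the panel; x along the slot. Slot 11.6 (x) x 6.6 (y) mm, 28 deep: a key fully in rests its shoulder on the barrel's face, its tip 26 mm below this point, its z along this z. Turns with the barrel.
- key_barrel (a joint): Turn of the key switch: 0 = OFF (slot up and down the slope, white dot), grows clockwise as seen from outside the panel to a stop at 1.22 rad (70 deg) = ON (green dot). Friction about 0.04 N m; it stays where it is left. The key has about 0.15 rad of play in the slot, so the hand turns that much further than the barrel.
- mouse: Black computer mouse 105 x 60 x 32 mm, loose on the bench; origin under its centre.
- cap_jar: Round white jar, 72 mm across, 70 mm tall, loose; origin under its centre.
- tip_box: White pipette tip box with a light blue lid, 122 x 87 x 63 mm, loose; origin under its centre.
- plug_block: Yellow mains plug adaptor, a block 50 x 50 x 45 mm, loose; origin under its centre.
Not all that is in view belongs to the job. What is shaped like the carrier but pink or yellow is not meant.

How it is judged:
By the outcome, as a careful person would: the job done as asked, in the order asked, and still so for the second after the job is handed in, with the robot touching nothing.
It also fails if it takes over 72 s, if anything falls off the work surface, if the arm or the gripper's body presses on something with over 40 N, if the wrist force passes 120 N, or if a joint passes its speed limit or range.

## Working session

There is one attempt and no reset: what is moved stays moved. The work goes in short steps, Python scripts to look and compute and a tool call to move; the robot and the scene stay as the last step left them, time stands still between calls to the robot, and variables do not carry over. Pictures are saved under pics/ and viewed, at most 10 in all, crops included, and the job is handed in when it is done.

Besides the shell and the picture viewer there is one more tool, called by a JSON object that holds its "method" and its "body", one argument or row to a line. move_arm: Moves the arm, as the interface text tells. Scaled input: -1 to 1 covers 2 cm each way for a shift and 45 degrees each way for a turn. Its arguments: {"type":"object","properties":{"steps":{"type":"array","items":{"type":"array","items":{"type":"number"}}},"newtons":{"type":"number"}},"required":["steps"]}

```bash
ls; mkdir -p pics; cat > h.py <<'E'
import numpy as np, cv2
from rig import env, imaging, recognise
def grab(n):
    s=env.state(); f=imaging.grab_frame(n)
    if n=='wrist':
        T=np.eye(4);T[:3,:3]=s['tool_rot'];T[:3,3]=s['tcp_pos']; f['wc']=T@np.array(f['tool_from_camera'])
    else: f['wc']=np.linalg.inv(f['extrinsics'])
    return f
def cloud(f):
    K=np.array(f['camera_matrix']);z=f['range_z'];v,u=np.mgrid[:z.shape[0],:z.shape[1]]
    p=np.stack([(u-K[0,2])/K[0,0]*z,(v-K[1,2])/K[1,1]*z,z],-1)
    w=p@f['wc'][:3,:3].T+f['wc'][:3,3]; w[z<=0]=np.nan; return w
def proj(f,P):
    q=np.linalg.inv(f['wc'])@np.append(P,1);K=np.array(f['camera_matrix']);return (K@(q[:3]/q[2]))[:2]
def save(f,name,crop=None,s=1):
    c=f['color'][:,:,::-1]
    if crop: c=c[crop[0]:crop[1],crop[2]:crop[3]]
    cv2.imwrite('pics/'+name,cv2.resize(c,None,fx=s,fy=s,interpolation=cv2.INTER_CUBIC))
E
python3 - <<'E'
from h import *
s=env.state(); print(s)
ims=[]
for n in ['scene','top']:
    f=grab(n); w=cloud(f); np.savez('/tmp/'+n,w=w,c=f['color'])
    ims.append(f['color'])
    print(n,f['wc'].round(3).tolist(),np.array(f['camera_matrix']).round(1).tolist())
    for l in ['carrier','carrier_spare','bay','bay_mouth','flap','key','key_spare1','keyhole','key_barrel','mouse','cap_jar','tip_box','plug_block']:
        try:
            for d in recognise(n,l)[:5]:
                r,c=np.round(d['centre']).astype(int); print(n,l,round(d['conf'],2),r,c,w[r,c].round(3))
        except Exception as e: print(l,e)
    cv2.imwrite(f'pics/{n}0.png',cv2.resize(f['color'][:,:,::-1],(800,600),interpolation=cv2.INTER_CUBIC))
E
```

```text
pics
{'time': 0.0, 'qpos': array([ 1.20641085e+00,  4.91559652e-01,  1.55943681e+00,  1.93194137e-05,
        1.09171305e+00, -1.05598475e-01]), 'qvel': array([ 0.00180452, -0.00065477,  0.00019234, -0.00078387,  0.00183766,
        0.00087087]), 'joint_efforts': array([ 5.09765174e-03, -6.18455315e+01, -2.61621398e+01,  6.73994509e-05,
        3.70754671e-03,  5.81992566e-06]), 'tcp_pos': array([0.15984033, 0.6039979 , 0.24173203]), 'tool_rot': array([[-9.66698795e-01,  2.55916527e-01, -4.14039116e-04],
       [ 2.55916826e-01,  9.66698247e-01, -1.03741826e-03],
       [ 1.34758410e-04, -1.10883056e-03, -9.99999376e-01]]), 'wrist_force': array([ 0.46188919, -0.00511515, -0.18270092]), 'wrist_torque': array([-0.00415496,  0.02606408, -0.0723805 ]), 'gripper_force': 0.0, 'grip_width': 0.0853674248912051}
scene [[0.375, 0.719, -0.586, 1.088], [0.927, -0.29, 0.237, -0.367], [0.0, -0.632, -0.775, 0.915], [0.0, 0.0, 0.0, 1.0]] [[428.9, 0.0, 277.9], [0.0, 428.9, 207.9], [0.0, 0.0, 1.0]]
scene carrier 0.89 221 254 [ 0.446 -0.173  0.042]
scene carrier 0.69 200 193 [ 0.317 -0.3    0.04 ]
scen
[... 1271 characters left out ...]
er 0.51 165 215 [0.583 0.043 0.126]
top carrier_spare 0.62 226 362 [ 0.444 -0.321  0.067]
top carrier_spare 0.35 226 344 [ 0.444 -0.276  0.064]
top bay 0.83 165 212 [0.583 0.051 0.125]
top bay 0.59 226 360 [ 0.447 -0.318  0.051]
top bay 0.54 159 341 [ 0.622 -0.272  0.05 ]
top bay_mouth 0.55 168 214 [0.576 0.046 0.122]
top key 0.49 166 361 [ 0.598 -0.32   0.071]
top keyhole 0.44 164 133 [0.583 0.244 0.129]
top mouse 0.76 246 250 [ 0.395 -0.039  0.032]
top cap_jar 0.87 190 457 [ 0.538 -0.561  0.07 ]
top tip_box 0.57 232 433 [ 0.432 -0.499  0.06 ]
top plug_block 0.85 158 410 [ 0.627 -0.451  0.047]
top plug_block 0.74 247 248 [ 0.393 -0.034  0.027]
top plug_block 0.53 166 136 [0.58  0.239 0.122]
```

View pics/scene0.png

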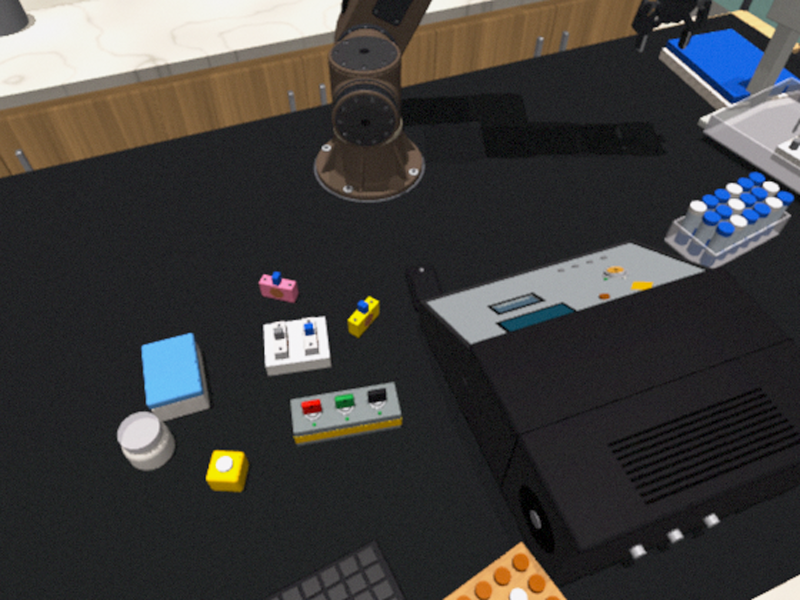

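View pics/top0.png

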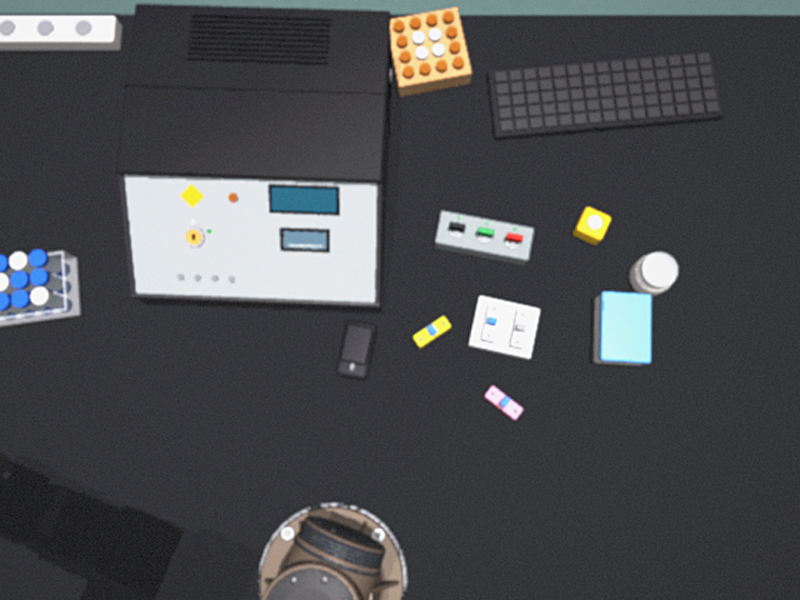

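```bash
cat > m1.py <<'E'
from h import *
def seg(n,name,lo,hi,box,zr,zmin=0.02):
    d=np.load(f'/tmp/{n}.npz');w=d['w'];hsv=cv2.cvtColor(d['c'],cv2.COLOR_RGB2HSV)
    m=cv2.inRange(hsv,lo,hi)>0
    m&=(w[...,0]>box[0])&(w[...,0]<box[1])&(w[...,1]>box[2])&(w[...,1]<box[3])&(w[...,2]>zmin)
    p=w[m]
    if len(p)<4: print(n,name,len(p));return
    (c,sz,a)=cv2.minAreaRect(p[:,:2].astype(np.float32)*1000)
    print(n,name,len(p),'mean',p.mean(0).round(4),'rect',np.round(c,1),np.round(sz,1),round(a,1),'z',np.percentile(p[:,2],[5,95]).round(3),'rc',np.argwhere(m).mean(0).round(1))
for n in ['top','scene']:
    seg(n,'bluetab',(95,120,60),(125,255,255),(.40,.5,-.32,-.22),0,.04)
    seg(n,'greytab',(0,0,60),(180,70,190),(.42,.46,-.34,-.30),0,.055)
    seg(n,'rack',(0,0,150),(180,40,255),(.36,.52,-.4,-.2),0,.01)
    seg(n,'red',(0,150,60),(8,255,255),(.55,.68,-.4,-.2),0,.04)
    seg(n,'green',(50,100,60),(85,255,255),(.55,.68,-.4,-.2),0,.06)
    seg(n,'bank',(80,10,80),(110,80,200),(.55,.68,-.4,-.15),0,.03)
    d=np.load(f'/tmp/{n}.npz');w=d['w'];c=d['c']
    hsv=cv2.cvtColor(c,cv2.COLOR_RGB2HSV)
    m=(cv2.inRange(hsv,(0,0,150),(180,40,255))>0)&(w[...,0]>.45)&(w[...,0]<.72)&(w[...,1]>-.13)&(w[...,1]<.37)&(w[...,2]>.06)
    p=w[m];ctr=np.median(p,0)
    for _ in range(4):
        q=p[:];A=np.c_[p[:,:2],np.ones(len(p))];k=np.linalg.lstsq(A,p[:,2],rcond=None)[0];r=p[:,2]-A@k;p=p[abs(r)<max(2*r.std(),.001)]
    nn=np.array([-k[0],-k[1],1]);nn/=np.linalg.norm(nn)
    R=cv2.minAreaRect(p[:,:2].astype(np.float32)*1000)
    print(n,'panel',k.round(4),nn.round(4),'tilt',np.degrees(np.arccos(nn[2])).round(2),'yaw',np.degrees(np.arctan2(k[1],k[0])).round(2),'n',len(p),r.std().round(4),R)
    seg(n,'flap',(85,40,40),(115,150,220),(.53,.60,-.02,.12),0,.08)
    seg(n,'brass',(12,110,120),(28,255,255),(.55,.61,.2,.28),0,.08)
E
python3 m1.py
```

```text
top bluetab 20 mean [ 0.4473 -0.2755  0.0673] rect [ 447.8 -275.2] [13.2  7.5] 85.7 z [0.063 0.072] rc [224.6 343.8]
top greytab 5 mean [ 0.4354 -0.3211  0.0652] rect [ 434.  -322.7] [12.6  4.8] 58.5 z [0.061 0.068] rc [229.6 362. ]
top rack 1511 mean [ 0.4422 -0.3011  0.0359] rect [ 444.5 -301.8] [110.9  91.8] 78.1 z [0.025 0.053] rc [228.5 352.6]
top red 41 mean [ 0.5969 -0.316   0.0747] rect [ 597.7 -316.1] [24.6  8. ] 81.2 z [0.064 0.081] rc [166.  359.5]
top green 45 mean [ 0.6069 -0.2657  0.0746] rect [ 607.8 -266.2] [25.7  8. ] 78.1 z [0.063 0.082] rc [162.  339.6]
top bank 235 mean [ 0.6048 -0.2545  0.046 ] rect [ 609.5 -265.7] [170.1  63.3] 79.1 z [0.032 0.077] rc [165.7 334.3]
top panel [ 0.5766 -0.0196 -0.207 ] [-0.4994  0.017   0.8662] tilt 29.98 yaw -1.94 n 10880 0.0023 ((575.0791015625, 138.8744354248047), (427.861328125, 183.27598571777344), 88.10298156738281)
top flap 372 mean [0.5784 0.0478 0.1239] rect [576.   47.7] [77.8 31.4] 88.5 z [0.115 0.133] rc [166.9 213.3]
top brass 69 mean [0.5789 0.2384 0.1303] rect [578.3 237.9] [22.8 19. ] 46.7 z [0.123 0.137] rc [165.4
[... 441 characters left out ...]
8] 81.5 z [0.054 0.078] rc [284.2 217.5]
scene green 83 mean [ 0.6102 -0.2649  0.072 ] rect [ 608.1 -264.1] [27.3  9.8] 84.8 z [0.062 0.079] rc [279.4 240.1]
scene bank 995 mean [ 0.6129 -0.2656  0.0451] rect [ 607.8 -264. ] [169.2  63.8] 79.7 z [0.041 0.048] rc [286.6 240.9]
scene panel [ 0.5751 -0.017  -0.2042] [-0.4985  0.0148  0.8668] tilt 29.92 yaw -1.7 n 3900 0.0007 ((570.2767944335938, 140.42918395996094), (418.5564270019531, 161.83465576171875), 88.15309143066406)
scene flap 136 mean [0.5802 0.0491 0.1275] rect [579.   48.8] [74.7 29.4] 86.9 z [0.12  0.137] rc [213.  361.2]
scene brass 37 mean [0.5796 0.2386 0.1339] rect [579.4 239.1] [22.  20.7] 47.4 z [0.128 0.139] rc [188.5 429.9]
```

{"method": "move_arm", "body": {
  "steps": [
    [1, -1, 0.4, 0, 100],
    [1, -1, 0.4, 0, 100],
    [1, -1, 0.4, 0, 100],
    [1, -1, 0.4, 0, 100],
    [1, -1, 0.4, 0, 100],
    [1, -1, 0.4, 0, 100],
    [1, -1, 0.4, 0, 100],
    [1, -1, 0.4, 0, 100],
    [1, -1, 0, 0, 100],
    [1, -1, 0, 0, 100]
  ]
}}

```text
time: 2.4
tcp_pos: [0.3607, 0.4033, 0.3067]
tool_rot: [[-0.967, 0.256, 0.001], [0.256, 0.967, 0.001], [-0.0, 0.001, -1.0]]
wrist_force: [0.2, -0.0, 0.6]
grip_width: 0.0853
gripper_force: 0.0
```

{"method": "move_arm", "body": {
  "steps": [
    [1, -1, 0, 0, 100],
    [1, -1, 0, 0, 100],
    [1, -1, 0, 0, 100],
    [1, -1, 0, 0, 100],
    [0.5, -1, 0, 0, 100],
    [0, -1, 0, 0, 100],
    [0, -1, 0, 0, 100],
    [0, -1, 0, 0, 100],
    [0, -1, 0, 0, 100],
    [0, -1, 0, 0, 100]
  ]
}}

```text
time: 3.4
tcp_pos: [0.4499, 0.2034, 0.3064]
tool_rot: [[-0.967, 0.256, 0.0], [0.256, 0.967, 0.0], [-0.0, 0.0, -1.0]]
wrist_force: [0.6, -0.5, 0.2]
grip_width: 0.0853
gripper_force: 0.0
```

{"method": "move_arm", "body": {
  "steps": [
    [0, -1, 0, -0.19, 100],
    [0, -1, 0, -0.19, 100],
    [0, -1, 0, -0.19, 100],
    [0, -1, 0, -0.19, 100],
    [0, -1, 0, -0.19, 100],
    [0, -1, 0, -0.19, 100],
    [0, -1, 0, -0.19, 100],
    [0, -1, 0, -0.19, 100],
    [0, -1, 0, -0.19, 100],
    [0, -1, 0, -0.19, 100]
  ]
}}

```text
time: 4.4
tcp_pos: [0.4498, 0.0034, 0.3065]
tool_rot: [[0.185, 0.983, 0.0], [0.983, -0.185, -0.0], [0.0, 0.0, -1.0]]
wrist_force: [0.2, 0.3, 0.1]
grip_width: 0.0857
gripper_force: 0.0
```

{"method": "move_arm", "body": {
  "steps": [
    [0, -1, 0, -0.03, 100],
    [0, -1, 0, 0, 100],
    [0, -1, 0, 0, 100],
    [0, -1, -0.3, 0, 100],
    [0, -1, -0.5, 0, 100],
    [0, -1, -0.5, 0, 100],
    [0, -1, -0.5, 0, 100],
    [0, -1, -0.5, 0, 100],
    [0, -1, -0.5, 0, 100],
    [0, -1, -0.5, 0, 100]
  ]
}}

```text
time: 5.4
tcp_pos: [0.4499, -0.1967, 0.24]
tool_rot: [[0.202, 0.979, 0.0], [0.979, -0.202, -0.0], [-0.0, 0.0, -1.0]]
wrist_force: [-0.2, 0.5, 0.7]
grip_width: 0.0851
gripper_force: 0.0
```

{"method": "move_arm", "body": {
  "steps": [
    [0, -1, -0.5, 0, 100],
    [0, -1, -0.5, 0, 100],
    [0, -1, -0.5, 0, 100],
    [0, -0.9, -0.5, 0, 100],
    [0, 0, 0, 0, 100]
  ]
}}

```text
time: 5.9
tcp_pos: [0.4496, -0.2753, 0.1991]
tool_rot: [[0.204, 0.979, -0.001], [0.979, -0.204, 0.001], [0.0, -0.001, -1.0]]
wrist_force: [0.4, 0.2, -0.2]
grip_width: 0.0849
gripper_force: 0.0
```

```bash
python3 - <<'E'
from h import *
print(env.state()['tcp_pos'],np.degrees(np.arctan2(env.state()['tool_rot'][1][1],env.state()['tool_rot'][0][1])))
f=grab('wrist'); w=cloud(f); np.savez('/tmp/wrist1',w=w,c=f['color'])
for l in ['carrier','carrier_spare']:
    for d in recognise('wrist',l)[:3]:
        r,c=np.round(d['centre']).astype(int); print(l,round(d['conf'],2),r,c,w[r,c].round(3))
import m1
E
python3 - <<'E'
import sys;sys.path.insert(0,'.')
import os;os.chdir('.')
from h import *
d=np.load('/tmp/wrist1.npz');cv2.imwrite('pics/w1.png',d['c'][:,:,::-1])
w=d['w'];hsv=cv2.cvtColor(d['c'],cv2.COLOR_RGB2HSV)
m=(cv2.inRange(hsv,(95,120,60),(125,255,255))>0)&(w[...,2]>.04)
p=w[m];print(len(p),p.mean(0),np.argwhere(m).mean(0))
t=p[p[:,2]>.06];print(cv2.minAreaRect(t[:,:2].astype(np.float32)*1000),np.median(t[:,2]))
E
```

```text
[ 0.44961717 -0.27531925  0.19906458] -11.773207942437914
carrier 0.96 192 280 [ 0.454 -0.27   0.068]
carrier 0.9 232 155 [ 0.317 -0.292  0.041]
carrier 0.66 80 234 [ 0.436 -0.169  0.06 ]
carrier_spare 0.89 237 279 [ 0.443 -0.319  0.053]
carrier_spare 0.59 204 440 [ 0.596 -0.311  0.067]
top bluetab 20 mean [ 0.4473 -0.2755  0.0673] rect [ 447.8 -275.2] [13.2  7.5] 85.7 z [0.063 0.072] rc [224.6 343.8]
top greytab 5 mean [ 0.4354 -0.3211  0.0652] rect [ 434.  -322.7] [12.6  4.8] 58.5 z [0.061 0.068] rc [229.6 362. ]
top rack 1511 mean [ 0.4422 -0.3011  0.0359] rect [ 444.5 -301.8] [110.9  91.8] 78.1 z [0.025 0.053] rc [228.5 352.6]
top red 41 mean [ 0.5969 -0.316   0.0747] rect [ 597.7 -316.1] [24.6  8. ] 81.2 z [0.064 0.081] rc [166.  359.5]
top green 45 mean [ 0.6069 -0.2657  0.0746] rect [ 607.8 -266.2] [25.7  8. ] 78.1 z [0.063 0.082] rc [162.  339.6]
top bank 235 mean [ 0.6048 -0.2545  0.046 ] rect [ 609.5 -265.7] [170.1  63.3] 79.1 z [0.032 0.077] rc [165.7 334.3]
top panel [ 0.5766 -0.0196 -0.207 ] [-0.4994  0.017   0.8662] tilt 29.98 yaw -1.94 n 10880 0.0023 ((575.0791015625, 
[... 921 characters left out ...]
56  0.0451] rect [ 607.8 -264. ] [169.2  63.8] 79.7 z [0.041 0.048] rc [286.6 240.9]
scene panel [ 0.5751 -0.017  -0.2042] [-0.4985  0.0148  0.8668] tilt 29.92 yaw -1.7 n 3900 0.0007 ((570.2767944335938, 140.42918395996094), (418.5564270019531, 161.83465576171875), 88.15309143066406)
scene flap 136 mean [0.5802 0.0491 0.1275] rect [579.   48.8] [74.7 29.4] 86.9 z [0.12  0.137] rc [213.  361.2]
scene brass 37 mean [0.5796 0.2386 0.1339] rect [579.4 239.1] [22.  20.7] 47.4 z [0.128 0.139] rc [188.5 429.9]
1176 [ 0.41785611 -0.29571027  0.07512545] [226.54166667 248.69387755]
((464.40570068359375, -324.02099609375), (191.2279815673828, 276.3224182128906), 45.378177642822266) 0.06163355447858204
```

View pics/w1.png

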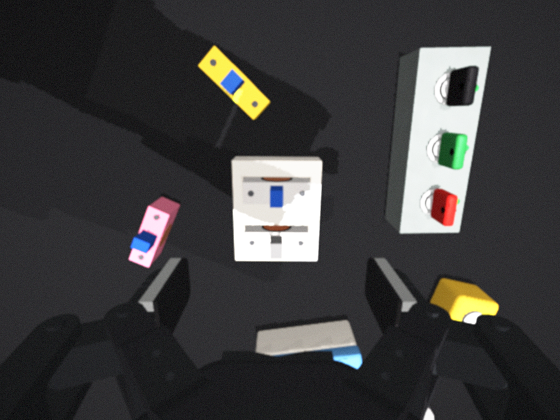

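```bash
cat >> h.py <<'E'
def ray(f,u,v,z):
    K=np.array(f['camera_matrix']);d=f['wc'][:3,:3]@np.array([(u-K[0,2])/K[0,0],(v-K[1,2])/K[1,1],1.]);o=f['wc'][:3,3]
    return o+d*(z-o[2])/d[2]
def blob(f,lo,hi,box,z=None):
    w=cloud(f);m=cv2.inRange(cv2.cvtColor(f['color'],cv2.COLOR_RGB2HSV),lo,hi)>0
    b=np.zeros_like(m);b[box[0]:box[1],box[2]:box[3]]=1;m&=b
    pts=np.argwhere(m)[:,::-1].astype(np.float32);r=cv2.minAreaRect(pts);p=w[m]
    print('n',len(p),'px',np.round(r[0],1),np.round(r[1],1),round(r[2],1),'mean',np.nanmean(p,0).round(4),'z95',np.nanpercentile(p[:,2],[5,50,95]).round(4))
    return m,p,r
E
python3 - <<'E'
from h import *
f=grab('wrist')
m,p,r=blob(f,(95,120,60),(125,255,255),(170,220,255,300))
ys=np.argwhere(m);
for q in range(ys[:,0].min(),ys[:,0].max()+1,2):
    c=ys[ys[:,0]==q,1]; print(q,c.min(),c.max(),cloud(f)[q,(c.min()+c.max())//2].round(4))
R=np.array(env.state()['tool_rot'])
t=p[p[:,2]>.063];print('top',len(t),t.mean(0), 'tool-frame',R.T@(t.mean(0)-env.state()['tcp_pos']), f['wc'].round(3), f['camera_matrix'])
mm,pp,rr=blob(f,(0,150,60),(8,255,255),(180,240,425,470))
E
```

```text
n 247 px [276. 198.] [20. 12.] 90.0 mean [ 0.4503 -0.2734  0.0675] z95 [0.0589 0.0686 0.0698]
188 272 280 [ 0.4514 -0.2669  0.0555]
190 271 281 [ 0.4513 -0.2675  0.061 ]
192 271 282 [ 0.4513 -0.2674  0.0688]
194 271 282 [ 0.451  -0.2689  0.0697]
196 271 282 [ 0.4506 -0.2708  0.0695]
198 270 282 [ 0.4501 -0.2731  0.0678]
200 270 282 [ 0.4498 -0.2748  0.0686]
202 271 282 [ 0.4494 -0.2764  0.0694]
204 271 282 [ 0.449  -0.2785  0.0688]
206 271 281 [ 0.4486 -0.2804  0.0685]
208 271 281 [ 0.4482 -0.2824  0.0683]
top 218 [ 0.45007874 -0.2741738   0.0686086 ] tool-frame [-0.00087467  0.0002193   0.1320796 ] [[ 0.979 -0.193 -0.059  0.466]
 [-0.202 -0.936 -0.287 -0.2  ]
 [ 0.001  0.293 -0.956  0.333]
 [ 0.     0.     0.     1.   ]] [[301.40948298   0.         277.17014165]
 [  0.         301.40948298 204.92399705]
 [  0.           0.           1.        ]]
n 657 px [442.1 208.9] [22.8 33.8] 8.7 mean [ 0.5971 -0.3129  0.0705] z95 [0.0559 0.0736 0.0783]
```

{"method": "move_arm", "body": {
  "steps": [
    [0, 0, -1, 0, 60],
    [0, 0, -1, 0, 60],
    [0, 0, -1, 0, 60],
    [0, 0, -1, 0, 60],
    [0, 0, -1, 0, 60],
    [0, 0, -1, 0, 60],
    [0, 0, -0.55, 0, 60],
    [0, 0, 0, 0, 0],
    [0, 0, 0, 0, 0],
    [0, 0, 0, 0, 0]
  ],
  "newtons": 30
}}

```text
time: 7.1
tcp_pos: [0.4503, -0.2739, 0.0703]
tool_rot: [[0.202, 0.979, 0.001], [0.979, -0.202, -0.001], [-0.001, 0.001, -1.0]]
wrist_force: [-0.9, 0.9, -1.4]
grip_width: 0.0106
gripper_force: 32.6
```

{"method": "move_arm", "body": {
  "steps": [
    [0, 0, 0, 0, 0],
    [0, 0, 0, 0, 0],
    [0, 0, 0.2, 0, 0],
    [0, 0, 0.3, 0, 0]
  ]
}}

```text
time: 7.5
tcp_pos: [0.4499, -0.2738, 0.0795]
tool_rot: [[0.203, 0.979, -0.0], [0.979, -0.203, 0.0], [0.0, -0.0, -1.0]]
wrist_force: [-0.8, -0.7, -1.8]
grip_width: 0.0109
gripper_force: 32.5
```

{"method": "move_arm", "body": {
  "steps": [
    [0, 0, 1, 0, 0],
    [0, 0, 1, 0, 0],
    [0, 0.3, 1, 0, 0],
    [0, 0.8, 1, 0.1, 0],
    [0, 1, 1, 0.19, 0],
    [0, 1, 1, 0.19, 0],
    [0, 1, 1, 0.19, 0],
    [0, 1, 1, 0.19, 0],
    [0, 1, 1, 0.19, 0],
    [0, 1, 1, 0.19, 0]
  ]
}}

```text
time: 8.5
tcp_pos: [0.4496, -0.1309, 0.2806]
tool_rot: [[-0.701, 0.714, 0.0], [0.714, 0.701, -0.0], [-0.0, 0.0, -1.0]]
wrist_force: [-0.0, -0.6, -1.8]
grip_width: 0.0111
gripper_force: 32.5
```

{"method": "move_arm", "body": {
  "steps": [
    [0.9, 1, 0, 0.19, 0],
    [0.9, 1, 0, 0.19, 0],
    [0.9, 1, 0, 0.19, 0],
    [0.9, 1, 0, 0.19, 0],
    [0.9, 1, 0, 0.19, 0],
    [0.9, 1, 0, 0.032, 0],
    [0.9, 1, 0, 0, 0],
    [0.9, 1, 0, 0, 0],
    [0.3, 1, 0, 0, 0],
    [0, 0, 0, 0, 0]
  ]
}}

```text
time: 9.5
tcp_pos: [0.6002, 0.0501, 0.2793]
tool_rot: [[-1.0, 0.027, -0.0], [0.027, 1.0, 0.001], [0.0, 0.001, -1.0]]
wrist_force: [-1.3, -0.4, -1.6]
grip_width: 0.0106
gripper_force: 32.5
```

```bash
python3 - <<'E'
from h import *
s=env.state();print(s['tcp_pos'],np.degrees(np.arctan2(s['tool_rot'][1][1],s['tool_rot'][0][1])),s['gripper_force'],s['grip_width'])
f=grab('wrist'); save(f,'w2.png'); np.savez('/tmp/wrist2',w=cloud(f),c=f['color'],wc=f['wc'])
E
```

```text
[0.60023161 0.05014547 0.27927909] 88.42572012743302 32.48438894748688 0.010640325775292765
```

View pics/w2.png

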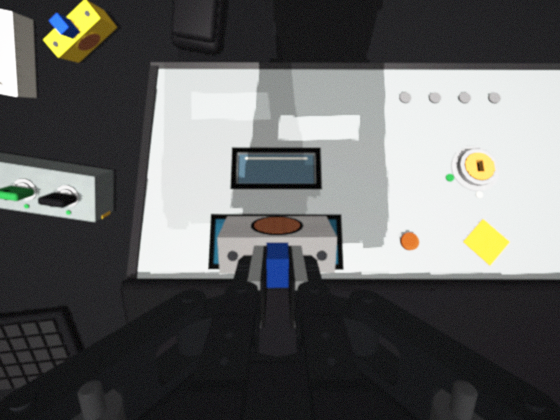

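```bash
python3 - <<'E'
from h import *
d=np.load('/tmp/wrist2.npz');w=d['w'];c=d['c'];hsv=cv2.cvtColor(c,cv2.COLOR_RGB2HSV)
m=(cv2.inRange(hsv,(0,0,90),(180,45,255))>0);b=np.zeros_like(m);b[75:195,170:440]=1;b[145:195,225:330]=0;m&=b
p=w[m];p=p[~np.isnan(p[:,0])]
for _ in range(5):
    A=np.c_[p[:,:2],np.ones(len(p))];k=np.linalg.lstsq(A,p[:,2],rcond=None)[0];r=p[:,2]-A@k;p=p[abs(r)<max(2*r.std(),.0008)]
n=np.array([-k[0],-k[1],1]);n/=np.linalg.norm(n);print('plane',k.round(4),n.round(4),len(p),r.std())
K=np.array([[301.409,0,277.17],[0,301.409,204.925],[0,0,1]]);wc=d['wc']
def hit(u,v,off=0):
    dd=wc[:3,:3]@np.linalg.inv(K)@[u,v,1];o=wc[:3,3];p0=np.array([0,0,k[2]])+n*off
    return o+dd*(n@(p0-o))/(n@dd)
# dark rim of mouth
dark=(hsv[...,2]<70)|(cv2.inRange(hsv,(85,40,0),(125,255,255))>0)
b=np.zeros_like(dark);b[138:200,222:332]=1
pts=np.argwhere(dark&b)[:,::-1].astype(np.float32);R=cv2.minAreaRect(pts);print('mouthpx',R,len(pts),pts.min(0),pts.max(0))
C=cv2.boxPoints(R);H=np.array([hit(*q) for q in C]);print(H.round(4));print('size',[np.linalg.norm(H[i]-H[i-1]).round(4) for i in range(4)],'centre',H.mean(0).round(4))
for i in range(4): e=H[i]-H[i-1];print(np.degrees(np.arctan2(e[1],e[0])).round(2))
# brass barrel and slot
br=cv2.inRange(hsv,(15,120,100),(30,255,255))>0;b=np.zeros_like(br);b[145:192,455:505]=1;br&=b
pts=np.argwhere(br)[:,::-1].astype(np.float32);(cx,cy),rad=cv2.minEnclosingCircle(pts);print('brass',cx,cy,rad,hit(cx,cy,.008).round(4))
sl=(hsv[...,2]<70);b=np.zeros_like(sl);b[155:180,468:492]=1;pts=np.argwhere(sl&b)[:,::-1].astype(np.float32)
R=cv2.minAreaRect(pts);print('slot',R,hit(*R[0],.008).round(4))
r0=w[150:185,460:500].reshape(-1,3);print('barrel off', np.nanpercentile((r0-[0,0,k[2]])@n,[10,50,90]))
cv2.imwrite('pics/w2c.png',np.hstack([cv2.resize(c[140:200,222:332,::-1],None,fx=4,fy=4),cv2.resize(c[140:200,440:520,::-1],None,fx=4,fy=4)]))
E
```

```text
plane [ 0.578  -0.0169 -0.2067] [-0.5003  0.0146  0.8657] 23474 0.0005801399752484301
mouthpx ((275.5, 168.0), (40.0, 89.0), 90.0) 3221 [231. 148.] [320. 188.]
[[0.5583 0.0066 0.1159]
 [0.5607 0.093  0.1158]
 [0.5956 0.0907 0.136 ]
 [0.5933 0.007  0.1361]]
size [np.float64(0.0404), np.float64(0.0864), np.float64(0.0404), np.float64(0.0837)] centre [0.577  0.0493 0.126 ]
-179.29
88.45
-3.67
-91.56
brass 478.5 167.0 14.840922355651855 [0.58   0.238  0.1338]
slot ((478.30767822265625, 166.53846740722656), (5.099019527435303, 0.3922322988510132), 78.69007110595703) [0.5796 0.2379 0.1336]
barrel off [0.00064894 0.00725511 0.00850955]
```

View pics/w2c.png

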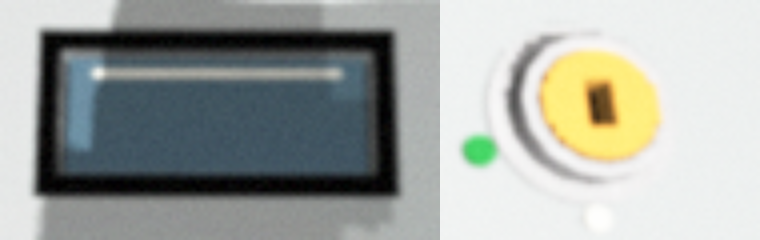

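```bash
python3 - <<'E'
import numpy as np
L,off=55.6,0.5
M=np.array([577.0,126.0])
prev=None
for ph,ax,db in [(30,-12.5,11),(30,-13.5,14),(25,-14.5,16),(20,-15,18),(16,-15,21),(12,-15,26),(9,-15,33),(6,-15,42),(3,-14.5,52),(0,-14,58),(-1,-13.5,62.6)]:
    f=np.radians(ph);e=np.array([np.sin(f),np.cos(f)]);r=np.array([np.cos(f),-np.sin(f)])  # (x, out)
    B=np.array([ax+22*np.cos(f),-db]);A=B-22*r
    P=B-11*r+L*e
    face=B[0]+np.tan(f)*(db-2)
    W=M+np.array([.866*P[0]-.5*P[1],.5*P[0]+.866*P[1]])
    T=W+[-off*np.cos(f)*0-off,6.7]
    print(ph,'A',A.round(1),'face@2',face.round(1),'P',P.round(1),'TCP x z',T.round(1),'' if prev is None else (T-prev).round(1));prev=T
E
```

```text
30 A [-12.5  -0. ] face@2 11.7 P [24.8 42.7] TCP x z [576.7 182. ] 
30 A [-13.5  -3. ] face@2 12.5 P [23.8 39.7] TCP x z [577.3 179. ] [ 0.6 -3.1]
25 A [-14.5  -6.7] face@2 12.0 P [19. 39.] TCP x z [573.4 176. ] [-3.9 -3. ]
20 A [-15.  -10.5] face@2 11.5 P [14.4 38. ] TCP x z [569.9 172.8] [-3.5 -3.2]
16 A [-15.  -14.9] face@2 11.6 P [10.9 35.5] TCP x z [568.2 168.9] [-1.7 -3.9]
12 A [-15.  -21.4] face@2 11.6 P [ 7.3 30.7] TCP x z [567.5 162.9] [-0.7 -6. ]
9 A [-15.  -29.6] face@2 11.6 P [ 4.6 23.6] TCP x z [568.6 155.5] [ 1.1 -7.5]
6 A [-15.  -39.7] face@2 11.1 P [ 1.8 14.4] TCP x z [570.8 146.1] [ 2.2 -9.4]
3 A [-14.5 -50.8] face@2 10.1 P [-0.6  4.1] TCP x z [573.9 135.9] [  3.1 -10.1]
0 A [-14. -58.] face@2 8.0 P [-3.  -2.4] TCP x z [575.1 129.1] [ 1.2 -6.8]
-1 A [-13.5 -63. ] face@2 7.4 P [-3.5 -7.2] TCP x z [577.1 124.7] [ 2.  -4.4]
```

{"method": "move_arm", "body": {
  "steps": [
    [-0.6, 0, -1, 0, 0],
    [-0.6, 0, -1, 0, 0],
    [0, 0, -1, 0, 0],
    [0, 0, -0.9, 0, 0],
    [0, 0, 0, 0, 0]
  ],
  "newtons": 20
}}

```text
time: 10.05
tcp_pos: [0.5747, 0.0475, 0.1998]
tool_rot: [[-1.0, 0.03, -0.004], [0.03, 1.0, 0.0], [0.004, -0.0, -1.0]]
wrist_force: [-0.8, 0.0, -1.4]
grip_width: 0.0108
gripper_force: 32.5
```

{"method": "move_arm", "body": {
  "steps": [
    [0.1, 0.07, -0.3, 0, 0],
    [0, 0, -0.3, 0, 0],
    [0, 0, -0.3, 0, 0],
    [0.03, 0, -0.15, 0, 0],
    [-0.2, 0, -0.15, 0, 0],
    [-0.18, 0, -0.16, 0, 0]
  ],
  "newtons": 20
}}

```text
time: 10.65
tcp_pos: [0.5741, 0.0492, 0.1797]
tool_rot: [[-0.999, 0.029, 0.012], [0.029, 1.0, -0.001], [-0.012, -0.0, -1.0]]
wrist_force: [0.7, 0.5, -0.6]
grip_width: 0.0106
gripper_force: 58.1
```

```bash
python3 - <<'E'
from h import *
s=env.state();print(s['tcp_pos'],s['wrist_force'],s['wrist_torque'],s['gripper_force'])
f=grab('scene'); a=f['color'][150:270,290:410,::-1]; g=grab('wrist')['color'][:,:,::-1]
cv2.imwrite('pics/i1.png',np.hstack([cv2.resize(a,(420,420),interpolation=cv2.INTER_CUBIC),g[:420,90:470]]))
E
```

```text
[0.57405298 0.04920673 0.17966254] [ 0.72284136  0.4663944  -0.5901216 ] [-0.0062628   0.04137789 -0.0052065 ] 58.10510315001011
```

View pics/i1.png

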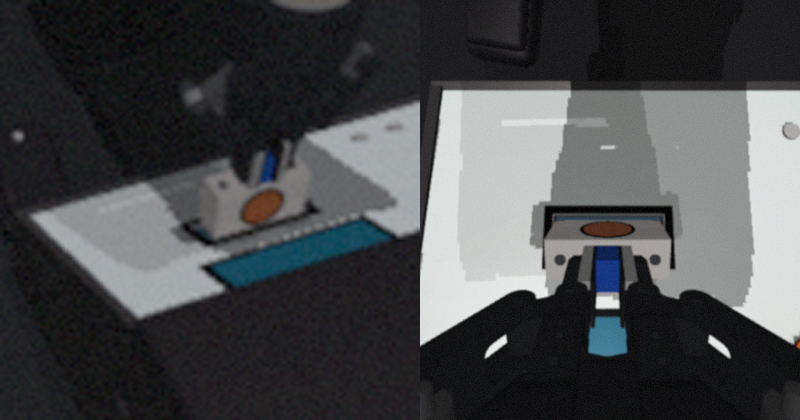

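{"method": "move_arm", "body": {
  "steps": [
    [0, 0, 0, 0, 0],
    [0, 0, 0, 0, 0]
  ],
  "newtons": 20
}}

```text
time: 10.95
tcp_pos: [0.571, 0.0495, 0.1741]
tool_rot: [[-1.0, 0.029, -0.0], [0.029, 1.0, 0.0], [0.0, 0.0, -1.0]]
wrist_force: [0.6, 0.7, -1.0]
grip_width: 0.011
gripper_force: 58.0
```

{"method": "move_arm", "body": {
  "steps": [
    [-0.08, 0, -0.1, 0, 0],
    [-0.06, 0, -0.16, 0, 0],
    [-0.03, 0, -0.15, 0, 0],
    [0, 0, -0.15, 0, 0],
    [0, 0, 0, 0, 0]
  ],
  "newtons": 25
}}

```text
time: 11.45
tcp_pos: [0.5709, 0.0495, 0.1682]
tool_rot: [[-1.0, 0.029, 0.012], [0.029, 1.0, -0.0], [-0.012, 0.0, -1.0]]
wrist_force: [-1.8, -0.0, 48.6]
grip_width: 0.0109
gripper_force: 82.3
```

```bash
python3 - <<'E'
from h import *
s=env.state();print(s['tcp_pos'],s['wrist_force'],s['wrist_torque'],s['gripper_force'])
f=grab('scene'); a=f['color'][150:270,290:410,::-1]; g=grab('wrist')['color'][:,:,::-1]
cv2.imwrite('pics/i2.png',np.hstack([cv2.resize(a,(420,420),interpolation=cv2.INTER_CUBIC),g[:420,90:470]]))
E
```

```text
[0.57085026 0.04949833 0.16821886] [-1.83482217e+00 -1.78051179e-02  4.86334653e+01] [-0.04402363  0.76802905 -0.02740984] 82.34684314811602
```

View pics/i2.png

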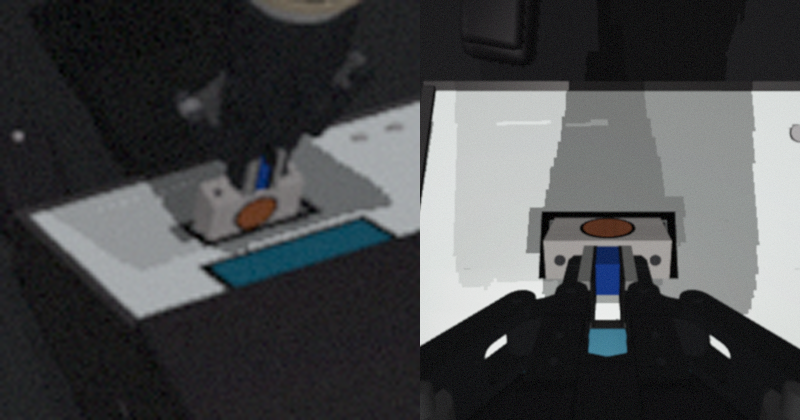

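{"method": "move_arm", "body": {
  "steps": [
    [0, 0, 0.2, 0, 12],
    [0, 0, 0.1, 0, 12],
    [0, 0, 0, 0, 12]
  ],
  "newtons": 20
}}

```text
time: 11.85
tcp_pos: [0.5674, 0.0496, 0.1687]
tool_rot: [[-1.0, 0.029, -0.0], [0.029, 1.0, 0.0], [0.0, 0.0, -1.0]]
wrist_force: [-0.5, -0.3, 4.8]
grip_width: 0.0107
gripper_force: 72.0
```

{"method": "move_arm", "body": {
  "steps": [
    [0, 0, 0, 0, 13],
    [0, 0, 0, 0, 13]
  ],
  "newtons": 20
}}

```text
time: 12.05
tcp_pos: [0.5675, 0.0496, 0.1687]
tool_rot: [[-1.0, 0.029, -0.0], [0.029, 1.0, 0.0], [0.0, 0.0, -1.0]]
wrist_force: [-0.8, 0.3, 4.4]
grip_width: 0.0112
gripper_force: 50.9
```

```bash
python3 - <<'E'
from h import *
s=env.state();print(s['tcp_pos'],s['wrist_force'],s['wrist_torque'],s['gripper_force'],s['grip_width'])
f=grab('wrist');print(f['wc'].round(3).tolist())
w=cloud(f);hsv=cv2.cvtColor(f['color'],cv2.COLOR_RGB2HSV)
np.savez('/tmp/w3',w=w,c=f['color'])
# plate front (down-slope) face points: column strip left of tab
for col in (240,270,310):
    for r in range(205,300,6): print(col,r,f['color'][r,col],w[r,col].round(4))
E
```

```text
[0.56752083 0.04960207 0.16867859] [-0.80344156  0.2849853   4.40781349] [ 0.03859265  0.19490808 -0.02823544] 50.93643651343882 0.01118659260871418
[[0.029, 0.956, 0.294, 0.494], [1.0, -0.028, -0.008, 0.052], [0.0, 0.294, -0.956, 0.301], [0.0, 0.0, 0.0, 1.0]]
240 205 [126 130 128] [0.5514 0.0256 0.1114]
240 211 [128 126 127] [0.5547 0.0257 0.1138]
240 217 [60 60 56] [0.5581 0.0257 0.116 ]
240 223 [116 114 110] [0.5562 0.0278 0.1323]
240 229 [111 109 109] [0.5564 0.0289 0.1416]
240 235 [112 113 111] [0.5563 0.0299 0.1507]
240 241 [160 159 155] [0.5565 0.0308 0.1583]
240 247 [166 162 160] [0.5599 0.0306 0.1582]
240 253 [165 162 160] [0.5635 0.0303 0.1578]
240 259 [32 35 34] [0.5613 0.0317 0.1689]
240 265 [19 21 21] [0.5616 0.0324 0.1745]
240 271 [22 23 25] [0.5604 0.0334 0.1822]
240 277 [ 8  6 10] [0.5612 0.0338 0.1859]
240 283 [16 16 17] [0.5543 0.0361 0.2021]
240 289 [21 23 24] [0.5539 0.0367 0.2067]
240 295 [15 13 16] [0.5562 0.0365 0.2069]
270 205 [127 129 128] [0.5518 0.0454 0.1117]
270 211 [124 128 125] [0.5554 0.0453 0.1135]
270 217 [68 69 69] [0.5589 0.0452 0.1154]
270 223 [89
[... 551 characters left out ...]
406]
310 205 [127 129 127] [0.5528 0.0717 0.1111]
310 211 [123 126 126] [0.5564 0.0716 0.1128]
310 217 [69 69 71] [0.5595 0.0713 0.1158]
310 223 [113 110 109] [0.5572 0.0695 0.1329]
310 229 [112 105 106] [0.5576 0.0686 0.1416]
310 235 [111 107 106] [0.5568 0.0675 0.1521]
310 241 [159 157 156] [0.5577 0.0669 0.158 ]
310 247 [172 166 163] [0.5609 0.0669 0.1583]
310 253 [166 161 159] [0.5649 0.067  0.1571]
310 259 [13 12 19] [0.5621 0.0657 0.1692]
310 265 [26 27 28] [0.5622 0.0651 0.175 ]
310 271 [23 24 29] [0.5622 0.0645 0.1806]
310 277 [11 15 15] [0.5621 0.064  0.1859]
310 283 [23 26 23] [0.5547 0.0622 0.2027]
310 289 [24 25 25] [0.5562 0.062  0.2042]
310 295 [14 18 23] [0.5564 0.0617 0.2078]
```

{"method": "move_arm", "body": {
  "steps": [
    [0, 0, 0.15, 0, 12],
    [0.25, 0, 0, 0, 12],
    [0.25, 0, 0, 0, 12],
    [0, 0, -0.1, 0, 12],
    [0, 0, -0.1, 0, 12],
    [0, 0, -0.05, 0, 14.2],
    [0, 0, 0, 0, 14.2],
    [0, 0, 0, 0, 14.2]
  ],
  "newtons": 20
}}

```text
time: 12.9
tcp_pos: [0.5776, 0.0496, 0.167]
tool_rot: [[-1.0, 0.03, 0.0], [0.03, 1.0, 0.0], [-0.0, 0.0, -1.0]]
wrist_force: [-0.7, 0.0, 0.4]
grip_width: 0.0119
gripper_force: 0.0
```

```bash
cat >> h.py <<'E'
def chk():
    s=env.state();print(np.round(s['tcp_pos'],4),'F',np.round(s['wrist_force'],1),'T',np.round(s['wrist_torque'],2),'grip',round(s['gripper_force'],1),round(s['grip_width'],4),'t',s['time'])
    f=grab('wrist');w=cloud(f)
    for col in (235,276,318):
        print(col,' '.join(f"{r}:{w[r,col,0]*1000:.0f},{w[r,col,2]*1000:.0f}" for r in range(190,312,5)))
    return f,w
E
python3 -c "
from h import *
chk()"
```

```text
[0.5776 0.0496 0.167 ] F [-0.7  0.   0.4] T [ 0.01 -0.02  0.01] grip 0.0 0.0119 t 12.9
235 190:551,111 195:554,114 200:557,115 205:559,117 210:562,118 215:565,120 220:566,126 225:567,132 230:568,138 235:568,144 240:570,148 245:570,154 250:573,154 255:576,154 260:580,152 265:582,154 270:571,179 275:571,182 280:571,187 285:565,201 290:565,203 295:565,206 300:566,209 305:567,211 310:566,214
276 190:551,112 195:554,114 200:557,115 205:560,118 210:563,119 215:565,121 220:566,128 225:567,133 230:568,139 235:569,145 240:570,149 245:571,153 250:574,154 255:575,157 260:575,162 265:576,165 270:577,169 275:578,172 280:580,173 285:583,173 290:586,172 295:590,171 300:593,170 305:613,146 310:615,148
318 190:552,112 195:555,113 200:558,115 205:561,117 210:563,119 215:566,122 220:567,127 225:568,133 230:569,139 235:570,144 240:571,148 245:572,153 250:574,154 255:577,154 260:572,169 265:572,173 270:573,178 275:572,183 280:572,187 285:566,201 290:566,204 295:567,205 300:567,208 305:567,211 310:567,214
```

{"method": "move_arm", "body": {
  "steps": [
    [0, 0, 0, 0, 13.7],
    [0, 0, 0, 0, 13.7],
    [-0.2, 0, 0.02, 0, 13.7],
    [-0.2, 0, 0.02, 0, 13.7],
    [-0.2, 0, 0.01, 0, 13.7],
    [-0.2, 0, 0, 0, 13.7],
    [-0.2, 0, 0, 0, 13.7],
    [0, 0, 0, 0, 13.7]
  ],
  "newtons": 20
}}

```text
time: 13.75
tcp_pos: [0.5568, 0.0497, 0.1678]
tool_rot: [[-1.0, 0.029, -0.001], [0.029, 1.0, 0.0], [0.001, 0.0, -1.0]]
wrist_force: [0.1, -0.6, -0.2]
grip_width: 0.0118
gripper_force: 5.8
```

```bash
python3 -c "
from h import *
chk()"
```

```text
[0.5568 0.0497 0.1678] F [ 0.1 -0.6 -0.2] T [0.01 0.06 0.09] grip 5.8 0.0118 t 13.75
235 190:533,101 195:536,102 200:539,105 205:542,106 210:545,107 215:548,110 220:551,111 225:554,113 230:556,115 235:559,118 240:562,119 245:561,129 250:558,142 255:557,150 260:559,153 265:561,154 270:550,179 275:550,185 280:550,189 285:544,203 290:545,203 295:545,207 300:545,210 305:545,212 310:545,215
276 190:534,101 195:537,103 200:540,105 205:543,106 210:546,107 215:548,110 220:552,111 225:555,113 230:557,115 235:560,117 240:563,119 245:562,129 250:559,141 255:557,151 260:559,154 265:558,160 270:557,168 275:557,174 280:559,175 285:562,174 290:564,175 295:567,174 300:569,175 305:572,176 310:602,139
318 190:534,102 195:537,103 200:541,104 205:544,106 210:547,107 215:549,110 220:552,111 225:555,113 230:558,115 235:561,117 240:564,118 245:563,128 250:560,141 255:558,152 260:551,171 265:551,175 270:551,180 275:551,184 280:551,188 285:545,202 290:545,205 295:546,207 300:546,210 305:546,212 310:546,215
```

{"method": "move_arm", "body": {
  "steps": [
    [-0.2, 0, -0.02, 0, 13.7],
    [-0.2, 0, -0.04, 0, 13.7],
    [-0.2, 0, -0.05, 0, 13.7],
    [-0.15, 0, -0.05, 0, 13.7],
    [0, 0, 0, 0, 13.7]
  ],
  "newtons": 20
}}

```text
time: 14.3
tcp_pos: [0.542, 0.0496, 0.1646]
tool_rot: [[-1.0, 0.029, -0.001], [0.029, 1.0, 0.0], [0.001, 0.0, -1.0]]
wrist_force: [0.2, -0.2, -0.7]
grip_width: 0.0116
gripper_force: 5.8
```

```bash
python3 -c "
from h import *
chk()"
```

```text
[0.542  0.0496 0.1646] F [ 0.2 -0.2 -0.7] T [0.09 0.06 0.03] grip 5.8 0.0116 t 14.3
235 190:519,94 195:522,95 200:525,98 205:528,99 210:531,100 215:535,102 220:537,104 225:540,107 230:544,107 235:547,108 240:549,112 245:552,112 250:555,113 255:558,115 260:560,118 265:548,149 270:535,176 275:535,182 280:535,185 285:529,199 290:530,200 295:531,203 300:530,207 305:530,209 310:530,212
276 190:520,92 195:523,94 200:526,97 205:529,98 210:532,100 215:536,101 220:538,103 225:541,106 230:544,107 235:548,108 240:550,111 245:553,112 250:556,114 255:559,115 260:561,118 265:548,148 270:542,165 275:543,168 280:545,170 285:547,171 290:549,173 295:551,173 300:553,174 305:567,159 310:591,130
318 190:521,93 195:524,95 200:527,97 205:530,99 210:533,101 215:536,101 220:539,104 225:542,106 230:545,106 235:548,108 240:551,110 245:553,114 250:557,114 255:559,117 260:536,167 265:536,172 270:537,176 275:537,180 280:536,185 285:530,198 290:530,201 295:532,202 300:531,206 305:532,209 310:532,211
```

{"method": "move_arm", "body": {
  "steps": [
    [0.16, 0, -0.274, 0, 13.4],
    [0.16, 0, -0.274, 0, 13.4],
    [0.16, -0.01, -0.274, 0, 13.4],
    [0.16, -0.01, -0.274, 0, 13.4],
    [0.16, -0.01, -0.274, 0, 13.4],
    [0.16, 0, -0.274, 0, 13.4],
    [0, 0, 0, 0, 13.4]
  ],
  "newtons": 20
}}

```text
time: 15.05
tcp_pos: [0.5618, 0.049, 0.1309]
tool_rot: [[-1.0, 0.03, -0.001], [0.03, 1.0, 0.0], [0.001, 0.0, -1.0]]
wrist_force: [-1.2, 0.9, -2.4]
grip_width: 0.0117
gripper_force: 10.7
```

```bash
python3 -c "
from h import *
chk()"
```

```text
[0.5618 0.049  0.1309] F [-1.2  0.9 -2.4] T [-0.05  0.1   0.04] grip 10.7 0.0117 t 15.05
235 190:529,99 195:531,101 200:534,102 205:537,103 210:539,105 215:542,106 220:544,106 225:546,108 230:549,110 235:551,111 240:554,112 245:556,115 250:558,117 255:560,117 260:562,119 265:567,115 270:555,143 275:556,146 280:556,150 285:549,165 290:550,167 295:551,168 300:551,172 305:551,175 310:550,178
276 190:530,98 195:532,100 200:535,102 205:537,104 210:540,105 215:542,105 220:545,107 225:547,109 230:549,110 235:552,110 240:555,112 245:557,114 250:558,116 255:560,118 260:563,118 265:568,116 270:562,131 275:562,135 280:565,136 285:566,138 290:569,138 295:570,140 300:573,141 305:586,125 310:595,118
318 190:530,99 195:533,100 200:535,102 205:538,103 210:540,105 215:543,107 220:545,108 225:548,108 230:550,110 235:552,112 240:555,112 245:557,115 250:559,116 255:561,118 260:556,133 265:556,138 270:557,142 275:556,147 280:556,151 285:550,165 290:550,168 295:551,169 300:551,172 305:552,174 310:551,178
```

{"method": "move_arm", "body": {
  "steps": [
    [0, 0, 0, 0, 18],
    [0, 0, 0, 0, 20],
    [0, 0, 0, 0, 20],
    [-0.2, 0, 0.35, 0, 20],
    [-0.2, 0, 0.35, 0, 20],
    [-0.2, 0, 0.35, 0, 20],
    [0, 0, 0, 0, 20]
  ],
  "newtons": 20
}}

```text
time: 15.8
tcp_pos: [0.5496, 0.049, 0.1542]
tool_rot: [[-1.0, 0.029, 0.002], [0.029, 1.0, 0.0], [-0.002, 0.0, -1.0]]
wrist_force: [0.0, 0.4, -0.1]
grip_width: 0.0173
gripper_force: 0.0
```

```bash
python3 -c "
from h import *
f,w=chk()
g=grab('scene')['color'][150:270,290:410,::-1]
cv2.imwrite('pics/i3.png',np.hstack([cv2.resize(g,(420,420),interpolation=cv2.INTER_CUBIC),f['color'][:420,90:470,::-1]]))"
```

```text
[0.5496 0.049  0.1542] F [ 0.   0.4 -0.1] T [-0.04  0.02  0.01] grip 0.0 0.0173 t 15.8
235 190:524,96 195:526,98 200:530,98 205:532,101 210:535,102 215:538,104 220:541,105 225:544,107 230:546,110 235:549,111 240:552,112 245:555,112 250:557,115 255:nan,nan 260:543,156 265:544,160 270:542,167 275:543,171 280:543,174 285:536,189 290:537,192 295:538,192 300:537,197 305:538,199 310:538,201
276 190:524,96 195:527,97 200:530,100 205:533,100 210:536,102 215:539,103 220:542,105 225:544,107 230:547,109 235:550,109 240:553,111 245:555,115 250:558,115 255:560,118 260:564,118 265:567,119 270:569,121 275:572,121 280:574,124 285:578,124 290:580,126 295:583,126 300:586,128 305:587,131 310:590,131
318 190:525,97 195:528,97 200:531,100 205:534,102 210:537,102 215:539,105 220:542,105 225:545,107 230:548,109 235:551,110 240:554,111 245:556,114 250:559,115 255:545,150 260:545,155 265:545,160 270:543,167 275:544,170 280:544,175 285:537,189 290:538,191 295:539,192 300:539,196 305:539,199 310:539,201
```

View pics/i3.png

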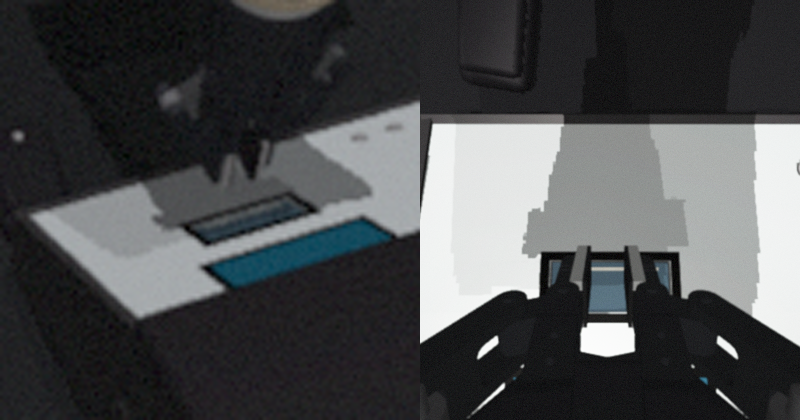

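{"method": "move_arm", "body": {
  "steps": [
    [0, 0.5, 0, 0, 0],
    [0.3, 0.5, 0, 0, 0],
    [0.62, 0, -0.24, 0, 0],
    [0, 0, -0.24, 0, 0],
    [0.125, 0, -0.216, 0, 0],
    [0.125, 0, -0.216, 0, 0],
    [0.125, 0, -0.216, 0, 0],
    [0.125, 0, -0.216, 0, 0],
    [0, 0, 0, 0, 0]
  ],
  "newtons": 20
}}

```text
time: 16.8
tcp_pos: [0.578, 0.0689, 0.1253]
tool_rot: [[-1.0, 0.03, -0.001], [0.03, 1.0, 0.0], [0.001, 0.0, -1.0]]
wrist_force: [-2.0, 0.0, -1.2]
grip_width: -0.0002
gripper_force: 0.5
```

```bash
python3 -c "
from h import *
f,w=chk()
np.savez('/tmp/w4',w=w,c=f['color'])
M=np.array([.577,.0493,.126]);n=np.array([-.5003,.0146,.8657]);u=np.array([.8657,-.025,.5])
q=w-M; o=q@n*1000;x=q@u*1000;y=q[...,1]*1000
m=(o<-8)&(abs(x)<20)&(abs(y)<38);rc=np.argwhere(m);print(len(rc),rc.min(0),rc.max(0))
for r in range(rc[:,0].min(),rc[:,0].max()+1,3):
    print(r,' '.join(f'{y[r,c]:.0f}/{x[r,c]:.0f}/{o[r,c]:.0f}' for c in range(rc[:,1].min(),rc[:,1].max(),6) if m[r,c]))
cv2.imwrite('pics/i4.png',cv2.resize(f['color'][200:330,170:370,::-1],None,fx=4,fy=4,interpolation=cv2.INTER_CUBIC))
"
```

```text
[0.578  0.0689 0.1253] F [-2.   0.  -1.2] T [ 0.02  0.21 -0.  ] grip 0.5 -0.0002 t 16.8
235 190:542,106 195:545,107 200:547,109 205:549,110 210:551,112 215:553,113 220:556,113 225:558,115 230:560,117 235:562,118 240:568,110 245:582,86 250:593,70 255:596,72 260:600,72 265:587,103 270:587,108 275:588,113 280:589,116 285:589,120 290:590,124 295:572,156 300:572,159 305:566,170 310:566,173
276 190:543,106 195:545,108 200:548,108 205:550,110 210:552,111 215:555,111 220:556,114 225:559,114 230:560,117 235:563,118 240:569,111 245:583,87 250:568,124 255:568,130 260:568,135 265:567,141 270:568,144 275:568,148 280:568,153 285:569,153 290:572,152 295:574,153 300:577,153 305:580,152 310:582,152
318 190:543,106 195:546,107 200:548,108 205:550,110 210:553,111 215:555,113 220:557,113 225:559,115 230:561,118 235:564,118 240:566,119 245:568,120 250:570,122 255:573,122 260:574,125 265:577,125 270:578,127 275:580,128 280:582,130 285:584,131 290:586,132 295:573,156 300:567,168 305:567,170 310:567,173
4806 [240 167] [294 312]
240 -36/-15/-10 -32/-15/-9 -29/-15/-9 -26/-15/-9 -22/-15/-8 -20/-15/-10 -16/-15/
[... 2169 characters left out ...]
/-14
276 -36/3/-15 -34/3/-17 -30/3/-16 -28/3/-18 -24/3/-17 -21/3/-18 -18/3/-17 -14/3/-16 -11/3/-16 -8/3/-17 -4/3/-16 -1/3/-17 2/3/-17 37/3/-15
279 -37/5/-16 -33/5/-15 -30/5/-15 -27/5/-16 -23/5/-15 -20/5/-15 -17/5/-15 -14/5/-16 -11/5/-15 -8/5/-16 -5/5/-17 -1/5/-15 2/5/-15 37/5/-14
282 -36/6/-14 -32/6/-13 -30/6/-14 -26/6/-13 -23/6/-13 -20/6/-13 -17/6/-13 -13/6/-13 -10/6/-13 -7/6/-12 -4/6/-13 -1/6/-13 37/7/-16
285 -35/8/-11 -32/8/-11 -29/8/-11 -25/8/-11 -22/8/-11 -19/8/-12 -16/8/-12 -13/8/-11 -10/8/-12 -7/8/-12 -4/8/-11 -0/8/-11
288 -37/9/-9 -34/9/-9 -31/9/-9 -28/9/-8 -25/9/-11 -22/9/-9 -19/9/-9 -16/9/-10 -13/9/-11 -10/9/-10 -7/9/-10 -3/9/-9 -0/9/-9
291 -25/11/-9 -9/11/-9 -6/11/-8
294 -37/12/-8
```

View pics/i4.png

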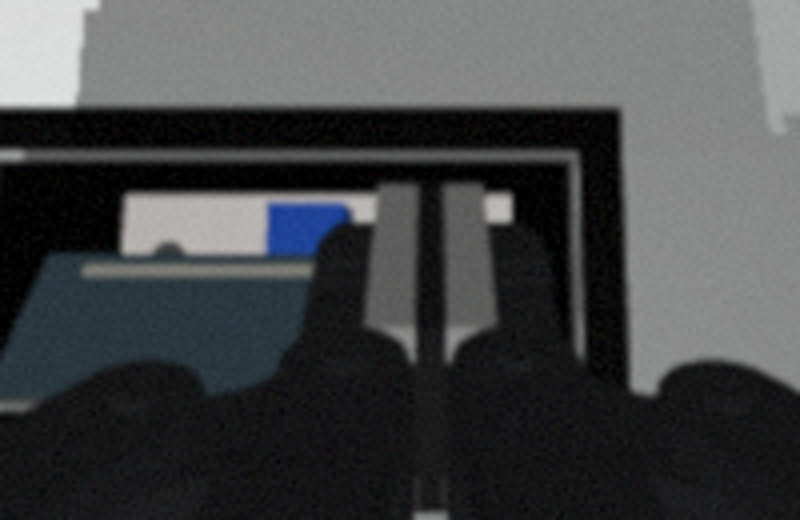

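{"method": "move_arm", "body": {
  "steps": [
    [-0.16, 0, 0.28, 0, 0],
    [-0.16, 0, 0.28, 0, 0],
    [-0.16, 0, 0.28, 0, 0],
    [-0.16, 0, 0.28, 0, 0],
    [0, -0.5, 1, 0, 40],
    [0, -1, 1, 0, 60],
    [0, -1, 1, 0, 60],
    [0, -1, 1, 0, 60],
    [0, -1, 0.8, -0.19, 60],
    [0, -1, 0, -0.19, 60]
  ]
}}

```text
time: 17.85
tcp_pos: [0.5658, -0.0418, 0.2472]
tool_rot: [[-0.945, 0.327, 0.004], [0.327, 0.945, -0.001], [-0.004, 0.001, -1.0]]
wrist_force: [-0.4, -0.3, 0.0]
grip_width: 0.0513
gripper_force: 0.0
```

{"method": "move_arm", "body": {
  "steps": [
    [0.2, -1, 0, -0.19, 60],
    [0.2, -1, 0, -0.19, 60],
    [0.2, -1, 0, -0.19, 60],
    [0.2, -1, 0, -0.19, 60],
    [0.2, -1, 0, -0.19, 60],
    [0.2, -1, 0, -0.19, 60],
    [0.2, -1, 0, -0.19, 60],
    [0.2, -1, 0, -0.19, 60],
    [0, -1, 0, -0.19, 60],
    [0, -1, 0, -0.117, 60]
  ]
}}

```text
time: 18.85
tcp_pos: [0.5972, -0.2417, 0.2449]
tool_rot: [[0.196, 0.981, 0.001], [0.981, -0.196, -0.0], [-0.0, 0.001, -1.0]]
wrist_force: [-0.4, -0.4, -0.6]
grip_width: 0.0512
gripper_force: 0.0
```

{"method": "move_arm", "body": {
  "steps": [
    [0, -1, 0, 0, 60],
    [0, -1, 0, 0, 60],
    [0, -1, 0, 0, 60],
    [0, -0.7, 0, 0, 60],
    [0, 0, 0, 0, 60]
  ]
}}

```text
time: 19.35
tcp_pos: [0.5971, -0.3168, 0.2441]
tool_rot: [[0.192, 0.981, -0.0], [0.981, -0.192, -0.0], [-0.0, -0.0, -1.0]]
wrist_force: [-0.7, -0.1, 0.4]
grip_width: 0.0514
gripper_force: 0.0
```

```bash
python3 - <<'E'
from h import *
s=env.state();print(s['tcp_pos'],np.degrees(np.arctan2(s['tool_rot'][1][1],s['tool_rot'][0][1])),s['time'])
f=grab('wrist');w=cloud(f);cv2.imwrite('pics/k0.png',f['color'][:,:,::-1])
hsv=cv2.cvtColor(f['color'],cv2.COLOR_RGB2HSV)
for nm,lo,hi in (('red',(0,150,60),(8,255,255)),('green',(50,100,50),(85,255,255))):
    m=(cv2.inRange(hsv,lo,hi)>0)&(abs(w[...,0]-.6)<.06)&(w[...,1]<-.2)&(w[...,1]>-.37)&(w[...,2]>.05)
    t=w[m&(w[...,2]>.072)];print(nm,m.sum(),len(t));R=cv2.minAreaRect(t[:,:2].astype(np.float32)*1000)
    a=t[:,:2]-t[:,:2].mean(0);e=np.linalg.svd(a,full_matrices=False)[2][0];print(R,t.mean(0).round(4),'dir',np.degrees(np.arctan2(e[1],e[0])), 'rc',np.argwhere(m).mean(0))
    Rr=cv2.minAreaRect(np.argwhere(m&(w[...,2]>.072))[:,::-1].astype(np.float32));print(Rr,ray(f,*Rr[0],.077))
E
```

```text
[ 0.5970828  -0.31684461  0.24405898] -11.058337605741137 19.35
red 260 244
((599.5987548828125, -314.4593811035156), (28.819019317626953, 8.260441780090332), 79.17176818847656) [ 0.5999 -0.3139  0.0772] dir -101.50671661077321 rc [184.95384615 278.12307692]
((278.0, 186.0), (28.0, 8.0), 90.0) [ 0.59972249 -0.3139905   0.077     ]
green 268 268
((609.5553588867188, -263.5038146972656), (28.531879425048828, 7.879541873931885), 78.80584716796875) [ 0.6095 -0.2635  0.0773] dir -100.99507157516639 rc [134.32462687 278.01119403]
((278.0, 134.0), (30.0, 8.0), 90.0) [ 0.60957245 -0.26319813  0.077     ]
```

{"method": "move_arm", "body": {
  "steps": [
    [0.13, 0.13, -0.8, 0, 50],
    [0, 0, -1, 0, 50],
    [0, 0, -1, 0, 50],
    [0, 0, -1, 0, 50],
    [0, 0, -1, 0, 50],
    [0, 0, -1, 0, 50],
    [0, 0, -1, 0, 50],
    [0, 0, -1, 0, 50],
    [0, 0, -0.6, 0, 50],
    [0, 0, 0, 0, 50]
  ]
}}

```text
time: 20.4
tcp_pos: [0.5995, -0.3114, 0.0749]
tool_rot: [[0.19, 0.982, -0.002], [0.982, -0.19, 0.002], [0.001, -0.002, -1.0]]
wrist_force: [-0.1, 0.0, 0.7]
grip_width: 0.0427
gripper_force: 0.0
```

{"method": "move_arm", "body": {
  "steps": [
    [0, 0, 0, 0, 8],
    [0, 0, 0, 0, 8],
    [0, 0, 0, 0, 8],
    [0, 0, 0, 0, 8],
    [0, 0, 0.3, 0, 8],
    [0, 0, 0.5, 0, 8],
    [0, 0, 0.5, 0, 8],
    [0, 0, 0.5, 0, 8],
    [0, 0, 0, 0, 8]
  ],
  "newtons": 30
}}

```text
time: 21.3
tcp_pos: [0.6005, -0.3128, 0.1144]
tool_rot: [[0.191, 0.982, 0.002], [0.982, -0.191, -0.002], [-0.001, 0.003, -1.0]]
wrist_force: [0.2, 1.2, 0.3]
grip_width: 0.0089
gripper_force: 33.3
```

```bash
python3 -c "
from h import *
f,w=chk()
hsv=cv2.cvtColor(f['color'],cv2.COLOR_RGB2HSV)
m=(cv2.inRange(hsv,(0,150,40),(8,255,255))>0)
s=env.state();q=(w-s['tcp_pos'])@np.array(s['tool_rot']);p=q[m];p=p[(abs(p[:,2])<.06)&(abs(p[:,0])<.05)];print(len(p),np.percentile(p,[1,10,50,90,99],axis=0).round(4))
"
```

```text
[ 0.6005 -0.3128  0.1144] F [0.2 1.2 0.3] T [ 0.02 -0.04 -0.05] grip 33.3 0.0089 t 21.3
235 190:578,46 195:577,45 200:576,45 205:576,46 210:575,45 215:574,46 220:573,46 225:572,45 230:571,46 235:570,46 240:569,45 245:569,46 250:568,46 255:566,45 260:566,46 265:553,1 270:552,2 275:551,0 280:585,134 285:588,146 290:589,150 295:589,153 300:590,156 305:590,158 310:590,162
276 190:606,47 195:605,46 200:604,46 205:604,46 210:603,47 215:602,47 220:599,17 225:599,28 230:601,65 235:603,97 240:603,102 245:603,110 250:603,114 255:603,115 260:602,115 265:602,115 270:601,115 275:601,115 280:600,114 285:600,115 290:599,114 295:598,114 300:598,114 305:582,0 310:581,0
318 190:634,46 195:633,45 200:633,47 205:632,45 210:635,1 215:635,1 220:634,2 225:633,1 230:633,1 235:632,1 240:631,1 245:630,1 250:630,1 255:629,1 260:628,1 265:627,1 270:627,2 275:620,130 280:620,134 285:619,147 290:619,151 295:618,154 300:618,157 305:617,160 310:617,161
1214 [[-0.0165 -0.0029 -0.0086]
 [-0.0124 -0.0021 -0.0019]
 [ 0.0027  0.0014 -0.0007]
 [ 0.0117  0.0051  0.0106]
 [ 0.0122  0.006   0.0214]]
```

{"method": "move_arm", "body": {
  "steps": [
    [0, 0, 1, 0, 8],
    [0, 0, 1, 0, 8],
    [0, 0.5, 1, 0, 8],
    [0, 1, 1, 0.1, 8],
    [0, 1, 1, 0.19, 8],
    [0, 1, 1, 0.19, 8],
    [0, 1, 0.8, 0.19, 8],
    [0, 1, 0, 0.19, 8],
    [0, 1, 0, 0.19, 8],
    [0, 1, 0, 0.19, 8]
  ],
  "newtons": 30
}}

```text
time: 22.35
tcp_pos: [0.5997, -0.1615, 0.2481]
tool_rot: [[-0.709, 0.705, -0.0], [0.705, 0.709, 0.0], [0.0, -0.0, -1.0]]
wrist_force: [-0.4, 0.2, 0.2]
grip_width: 0.0087
gripper_force: 33.3
```

{"method": "move_arm", "body": {
  "steps": [
    [0, 1, 0, 0.19, 8],
    [0, 1, 0, 0.19, 8],
    [0, 1, 0, 0.19, 8],
    [0, 1, 0, 0.19, 8],
    [0, 1, 0, 0.19, 8],
    [0, 1, 0, 0, 8],
    [0, 1, 0, 0, 8],
    [0, 1, 0, 0, 8],
    [0, 1, 0, 0, 8],
    [0, 1, 0, 0, 8]
  ]
}}

```text
time: 23.35
tcp_pos: [0.5997, 0.0384, 0.248]
tool_rot: [[-0.999, 0.043, -0.001], [0.043, 0.999, 0.0], [0.001, 0.0, -1.0]]
wrist_force: [0.7, 0.4, -0.9]
grip_width: 0.0088
gripper_force: 33.3
```

{"method": "move_arm", "body": {
  "steps": [
    [0, 1, 0, 0.0255, 8],
    [0, 1, 0, 0, 8],
    [0, 1, 0, 0, 8],
    [0, 1, 0, 0, 8],
    [0, 1, 0, 0, 8],
    [0, 1, 0, 0, 8],
    [0, 1, 0, 0, 8],
    [0, 1, 0, 0, 8],
    [0, 1, 0, 0, 8],
    [0, 1, 0, 0, 8]
  ]
}}

```text
time: 24.35
tcp_pos: [0.5997, 0.2384, 0.2479]
tool_rot: [[-1.0, 0.023, -0.001], [0.023, 1.0, -0.0], [0.001, -0.0, -1.0]]
wrist_force: [-0.3, -0.8, -0.2]
grip_width: 0.0092
gripper_force: 33.3
```

{"method": "move_arm", "body": {
  "steps": [
    [0, 0.6, 0, 0, 8],
    [0, 0, 0, 0, 8]
  ]
}}

```text
time: 24.55
tcp_pos: [0.5996, 0.2507, 0.2479]
tool_rot: [[-1.0, 0.021, -0.001], [0.021, 1.0, -0.0], [0.001, -0.0, -1.0]]
wrist_force: [0.3, -0.2, -0.3]
grip_width: 0.0091
gripper_force: 33.3
```

```bash
cat > kh.py <<'E'
from h import *
s=env.state();T=np.array(s['tcp_pos']);R=np.array(s['tool_rot']);print(T.round(4),'yaw',np.degrees(np.arctan2(R[1,1],R[0,1])).round(2),'F',np.round(s['wrist_force'],1),'grip',round(s['gripper_force'],1),'t',s['time'])
f=grab('wrist');w=cloud(f);hsv=cv2.cvtColor(f['color'],cv2.COLOR_RGB2HSV)
n=np.array([-.5003,.0146,.8657]);M=np.array([.577,.0493,.126])
def hit(u,v,off):
    K=np.array(f['camera_matrix']);d=f['wc'][:3,:3]@np.linalg.inv(K)@[u,v,1];o=f['wc'][:3,3];return o+d*(n@(M+n*off-o))/(n@d)
br=(cv2.inRange(hsv,(15,120,60),(32,255,255))>0)&(np.linalg.norm(w-[.580,.238,.134],axis=-1)<.022)
pts=np.argwhere(br)[:,::-1].astype(np.float32);
if len(pts)>20:
    E=cv2.fitEllipse(cv2.convexHull(pts));print('brass',E,hit(*E[0],.008).round(4),'off',np.nanmedian((w[br]-M)@n).round(4))
    r0,c0=np.round(E[0][::-1]).astype(int);sub=(hsv[...,2]<90);b=np.zeros_like(sub);b[r0-9:r0+10,c0-9:c0+10]=1
    sp=np.argwhere(sub&b)[:,::-1].astype(np.float32)
    if len(sp)>4: S=cv2.minAreaRect(sp);print('slot',len(sp),S,hit(*sp.mean(0),.008).round(4),sp.mean(0))
m=(cv2.inRange(hsv,(0,150,40),(8,255,255))>0);q=(w-T)@R
m&=(abs(q[...,0])<.04)&(abs(q[...,1])<.03)&(abs(q[...,2])<.05)
p=w[m]-T;print('bow rel T',len(p),np.percentile(p,[1,5,50,95,99],axis=0).round(4).tolist())
E
python3 kh.py; python3 -c "
from h import *
f=grab('wrist');cv2.imwrite('pics/k1.png',f['color'][:,:,::-1])"
```

```text
[0.5996 0.2507 0.2479] yaw 88.78 F [ 0.3 -0.2 -0.3] grip 33.3 t 24.55
brass ((263.4895324707031, 179.5323486328125), (30.44646644592285, 32.38862609863281), 84.95002746582031) [0.5793 0.2397 0.1333] off 0.0078
slot 68 ((263.0, 180.0), (10.0, 6.0), 90.0) [0.5796 0.2396 0.1335] [263.39706 180.     ]
bow rel T 1230 [[-0.0111, -0.0044, -0.0219], [-0.0108, -0.0041, -0.0171], [-0.0016, 0.0001, -0.0002], [0.0151, 0.0042, 0.0015], [0.0172, 0.0047, 0.008]]
```

View pics/k1.png

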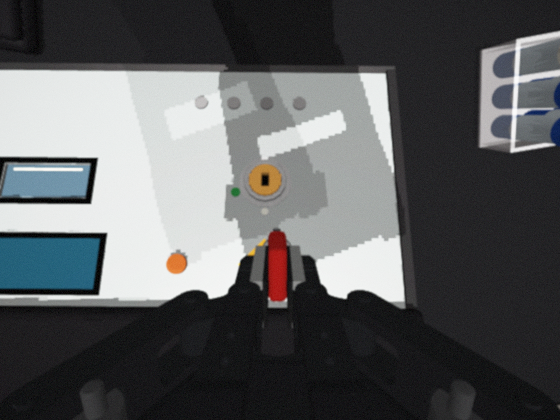

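```bash
cat > tip.py <<'E'
from h import *
s=env.state();T=np.array(s['tcp_pos']);f=grab('wrist');w=cloud(f);p=w-T
m=(abs(p[...,1])<.012)&(abs(p[...,0])<.03)&(p[...,2]<-.012)&(p[...,2]>-.062)
for r,c in np.argwhere(m)[::4]: print(r,c,(p[r,c]*1000).round(1),f['color'][r,c],end=' | ')
E
python3 tip.py | head -c 6000
```

```text
227 275 [ -0.4  -1.4 -56.2] [124 129 127] | 228 274 [ -1.3  -2.  -52.2] [112 114 112] | 228 278 [ -0.7   0.6 -53.5] [118 123 121] | 229 274 [ -1.2  -2.  -50.6] [73 71 73] | 229 278 [ -1.8   0.6 -48.9] [79 77 79] | 230 274 [ -1.   -2.  -49.4] [67 43 42] | 230 278 [ -1.1   0.6 -49. ] [65 45 47] | 231 272 [-10.   -2.7 -25.4] [117  77  79] | 231 276 [-10.8  -0.4 -23.2] [91 25 22] | 231 280 [-10.7   1.8 -23.5] [114  66  63] | 232 270 [-10.3  -3.7 -23.2] [127  94  95] | 232 274 [-10.7  -1.5 -22.1] [117  23  25] | 232 278 [-10.8   0.7 -21.8] [116  26  22] | 232 282 [-10.6   2.9 -22.1] [122  58  58] | 233 271 [-10.5  -3.1 -21.3] [118  28  25] | 233 275 [-11.1  -0.9 -19.8] [115  16  10] | 233 279 [-11.    1.3 -19.8] [110  14   9] | 233 283 [-10.7   3.4 -20.5] [108  37  34] | 234 271 [-10.1  -3.1 -20.8] [112  21  15] | 234 275 [-11.   -0.9 -18.6] [118  18  15] | 234 279 [-10.8   1.2 -19. ] [114  17  13] | 234 283 [ -9.8   3.4 -21.2] [110  23  20] | 235 270 [-10.2  -3.7 -19.2] [109  19  15] | 235 274 [-10.8  -1.4 -17.6] [118  22  20] | 235 278 [-11.2   0.7 -16.6] [116  16  17] | 235 282 [-10.6 
[... 648 characters left out ...]
 268 [ -8.3  -4.8 -18.1] [108  63  63] | 239 272 [-10.3  -2.5 -13.5] [117  19  17] | 239 283 [-10.    3.3 -13.8] [115  21  19] | 239 287 [ -2.6   5.8 -30.7] [149 151 149] | 240 269 [ -9.   -4.1 -15.2] [109  19  20] | 240 284 [ -9.8   3.8 -13. ] [110  20  18] | 240 288 [ -1.9   6.4 -30.9] [146 152 150] | 241 268 [ -8.3  -4.7 -15.6] [109  48  48] | 241 288 [ -2.    6.4 -29.2] [123 127 128] | 242 266 [ -2.5  -6.4 -27.4] [120 117 118] | 242 287 [ -2.    5.8 -27.7] [115 108 104] | 243 265 [ -1.7  -7.  -27.7] [120 117 117] | 243 286 [ -8.4   4.8 -12.4] [114  75  73] | 243 290 [ -0.3   7.6 -30.2] [137 143 138] | 244 266 [ -1.5  -6.4 -26.7] [139 133 135] | 244 289 [ -0.9   6.9 -27.4] [113 115 114] |
```

{"method": "move_arm", "body": {
  "steps": [
    [-0.3, -0.3, -1, 0, 8],
    [-0.3, -0.235, -0.8, 0, 8],
    [-0.3, 0, -0.4, 0, 8],
    [-0.28, 0, -0.3, 0, 8],
    [0, 0, 0, 0, 8],
    [0, 0, 0, 0, 8]
  ]
}}

```text
time: 25.3
tcp_pos: [0.5767, 0.239, 0.199]
tool_rot: [[-1.0, 0.023, 0.001], [0.023, 1.0, 0.0], [-0.001, 0.0, -1.0]]
wrist_force: [0.5, 0.9, -0.6]
grip_width: 0.0086
gripper_force: 33.3
```

```bash
python3 kh.py; python3 tip.py | tr '|' '\n' | awk '{print}' | head -40 | cut -c1-60 | paste -sd'|' 
```

```text
[0.5767 0.239  0.199 ] yaw 88.7 F [ 0.5  0.9 -0.6] grip 33.3 t 25.3
brass ((278.2771301269531, 225.3668212890625), (37.24076843261719, 38.801795959472656), 93.64899444580078) [0.5789 0.2398 0.1331] off 0.0079
slot 111 ((277.5, 225.0), (12.0, 9.0), 90.0) [0.5786 0.2397 0.133 ] [278.0811  224.83784]
bow rel T 1227 [[-0.0111, -0.0044, -0.0224], [-0.0108, -0.0041, -0.0182], [-0.0019, 0.0, -0.0002], [0.0151, 0.0042, 0.0015], [0.0169, 0.0046, 0.0079]]
227 275 [ -0.1  -1.4 -56.6] [56 51 51] | 228 273 [ -1.   -2.7 -52.7] [126  96  62] | 228 277 [ -0.6  -0.  -53.5] [71 71 70] | 229 273 [ -1.7  -2.6 -49.1] [102  81  62] | 229 277 [ -1.6  -0.  -49.2] [67 66 67] | 230 273 [ -0.7  -2.6 -50. ] [89 61 44] | 230 278 [ -1.3   0.6 -48.3] [67 44 45] | 231 272 [-10.3  -2.6 -24.5] [131  74  40] | 231 276 [-10.8  -0.4 -23.2] [89 32 34] | 231 280 [-10.6   1.8 -23.6] [84 19 16] | 232 270 [-10.2  -3.7 -23.5] [143  82  39] | 232 274 [-10.7  -1.5 -22.2] [106  20  18] | 232 278 [-10.7   0.7 -22.1] [105  20  18] | 232 282 [-10.3   2.9 -22.7] [102  27  23] | 233 270 [ -9.8  -3.7 -22.9] [119  46  24] | 233 274 [-1
[... 386 characters left out ...]
35 273 [-10.8  -2.  -17.5] [112  23  17] | 235 277 [-10.8   0.2 -17.4] [108  11  10] | 235 281 [-10.3   2.3 -18.7] [105  20  16] | 235 285 [ -9.1   4.6 -21.3] [129  69  33] | 236 265 [  8.3  -8.6 -61.5] [181 129  60] | 236 271 [-10.6  -3.  -16.7] [107  17  14] | 236 275 [-10.5  -0.9 -17. ] [109  17  15] | 236 279 [-10.8   1.2 -16. ] [111  19  17] | 236 284 [-10.1   3.9 -17.7] [101  21  10] | 236 292 [  8.5  10.2 -60.9] [177 124  58] | 237 270 [ -9.9  -3.6 -17.1] [107  19  19] | 237 274 [-10.6  -1.4 -15.3] [115  23  21] | 237 278 [-10.8   0.7 -14.8] [104   7   8] | 237 282 [-10.3   2.8 -15.9] [103  15  15] | 237 286 [ -8.2   5.1 -20.7] [155  94  46] | 238 261 [  9.7 -11.4 -61.5] [133 131 133]
```

{"method": "move_arm", "body": {
  "steps": [
    [-0.06, 0.04, -0.2, 0, 10.5],
    [0, 0, -0.2, 0, 10.5],
    [0, 0, -0.15, 0, 10.5],
    [0, 0, 0, 0, 10.5],
    [0, 0, 0, 0, 10.5]
  ]
}}

```text
time: 25.9
tcp_pos: [0.575, 0.2397, 0.1871]
tool_rot: [[-1.0, 0.023, -0.001], [0.023, 1.0, -0.0], [0.001, -0.0, -1.0]]
wrist_force: [0.5, 0.7, -0.9]
grip_width: 0.0092
gripper_force: 28.4
```

```bash
python3 kh.py; python3 tip.py | tr '|' '\n' | awk '{print}' | head -24 | cut -c1-60 | paste -sd'|' 
```

```text
[0.575  0.2397 0.1871] yaw 88.7 F [ 0.5  0.7 -0.9] grip 28.4 t 25.9
brass ((277.381103515625, 233.9613037109375), (38.42927169799805, 40.903446197509766), 85.19933319091797) [0.5788 0.2398 0.133 ] off 0.0078
slot 29 ((277.5, 229.0), (4.0, 7.0), 90.0) [0.5758 0.2401 0.1313] [277.7586 228.7931]
bow rel T 1242 [[-0.0111, -0.0045, -0.0222], [-0.0108, -0.0042, -0.0179], [-0.0018, 0.0001, -0.0001], [0.0151, 0.0043, 0.0016], [0.0169, 0.0047, 0.0058]]
210 272 [-10.6  -3.2 -62. ] [135 136 135] | 212 273 [ -9.2  -2.6 -61.8] [145 143 143] | 212 284 [ -8.9   4.9 -61.9] [145 143 142] | 212 291 [ -9.1   9.6 -61.1] [133 132 130] | 213 271 [ -8.4  -4.  -61.9] [144 139 142] | 213 280 [ -8.3   2.1 -62. ] [140 135 132] | 213 293 [ -8.3  11.  -61.3] [124 124 123] | 214 266 [ -8.1  -7.4 -60.9] [136 138 137] | 214 274 [ -8.2  -1.9 -60.2] [141 120  98] | 214 278 [ -7.8   0.8 -61.3] [149 128 102] | 214 282 [ -8.    3.5 -60.7] [140 122 108] | 214 288 [ -7.5   7.6 -61.7] [140 141 138] | 214 294 [ -7.4  11.7 -61.9] [116 112 115] | 215 265 [ -7.2  -8.1 -61.6] [139 140 138] | 215 269 [ -7.4  -5.3 -60.7] [136 124 118] | 215 273 [ -7.1  -2.6 -61.6] [162 121  75] | 215 277 [ -7.6   0.1 -59.9] [173 130  72] | 215 281 [ -7.5   2.8 -60.1] [167 124  72] | 215 285 [ -7.3   5.5 -60.5] [140 123 107] | 215 290 [ -6.9   8.9 -61.2] [138 139 137] | 215 294 [ -6.8  11.6 -61.6] [121 120 117] | 216 263 [ -6.7  -9.4 -60.9] [136 134 137] | 216 267 [ -6.4  -6.8 -61.8] [138 129 117] | 216 273 [ -6.6  -2.6 -60.8] [178 131  60]
```

{"method": "move_arm", "body": {
  "steps": [
    [0, 0, 0, 0, 11.4],
    [0, 0, -0.03, 0, 11.4],
    [-0.14, 0, -0.02, 0, 11.4],
    [-0.14, 0, -0.03, 0, 11.4],
    [-0.14, 0, -0.03, 0, 11.4],
    [0, 0, 0, 0, 11.4],
    [0, 0, 0, 0, 11.4]
  ]
}}

```text
time: 26.7
tcp_pos: [0.5667, 0.2398, 0.1852]
tool_rot: [[-1.0, 0.023, 0.0], [0.023, 1.0, 0.0], [-0.0, 0.0, -1.0]]
wrist_force: [1.1, -0.0, -0.0]
grip_width: 0.0097
gripper_force: 7.4
```

```bash
cat > bow.py <<'E'
from h import *
s=env.state();T=np.array(s['tcp_pos']);print(T.round(4),'F',np.round(s['wrist_force'],1),'Tq',np.round(s['wrist_torque'],2),'grip',round(s['gripper_force'],1),round(s['grip_width'],4),'t',s['time'])
f=grab('wrist');w=cloud(f);hsv=cv2.cvtColor(f['color'],cv2.COLOR_RGB2HSV)
m=(cv2.inRange(hsv,(0,150,40),(8,255,255))>0)&(np.linalg.norm(w-[.57,.24,.17],axis=-1)<.08)
rc=np.argwhere(m);c0=int(np.median(rc[:,1]));print(len(rc),'col',c0)
for c in (c0-3,c0,c0+3):
    rr=rc[rc[:,1]==c,0];print(c,' '.join(f"{r}:{w[r,c,0]*1000:.1f},{w[r,c,2]*1000:.1f}" for r in rr[::3]))
E
python3 bow.py
```

```text
[0.5667 0.2398 0.1852] F [ 1.1 -0.  -0. ] Tq [-0.04 -0.09 -0.05] grip 7.4 0.0097 t 26.7
1267 col 277
274 236:558.8,162.0 239:557.9,168.3 242:557.3,173.5 245:556.9,178.1 249:556.8,182.9 252:557.3,185.2 255:558.9,185.3 258:560.4,185.5 261:562.0,185.4 264:563.8,185.1 267:565.2,185.5 270:566.9,185.5 273:567.9,186.7 276:569.9,186.1 279:571.2,186.7 282:572.9,186.7 285:574.3,187.1 288:575.8,187.3 291:578.2,186.4 294:579.9,186.3 297:580.4,188.1 300:582.6,187.5 303:583.9,188.2
277 236:559.2,161.2 239:558.2,167.7 242:557.7,172.8 245:556.8,178.3 248:556.9,181.8 251:557.6,183.5 254:559.1,183.9 257:560.0,185.2 260:562.0,184.5 263:563.9,184.1 266:564.9,185.3 269:566.4,185.5 272:568.6,184.6 275:569.5,185.9 278:570.7,186.6 281:573.1,185.5 284:573.9,187.0 287:576.3,185.7 290:576.6,187.9 293:578.6,187.4 296:580.2,187.6 299:581.9,187.7 302:583.7,187.6
280 236:559.2,161.3 239:558.1,168.0 242:557.9,172.2 245:557.1,177.9 248:557.1,181.3 251:557.5,184.0 254:559.1,183.9 257:559.9,185.5 260:562.0,184.6 263:563.1,185.6 266:564.5,186.0 269:566.1,186.0 272:567.9,185.7 275:569.7,185.6 278:570.5,187.1 281:572.0,187.3 284:574.4,186.1 287:575.5,187.1 290:577.8,186.2 294:579.4,187.2 297:580.4,188.3 300:583.0,187.0 303:584.5,187.5
```

{"method": "move_arm", "body": {
  "steps": [
    [-0.14, 0, -0.05, 0, 11.4],
    [-0.14, 0, -0.05, 0, 11.4],
    [-0.14, 0, -0.05, 0, 11.4],
    [0, 0, 0, 0, 11.4],
    [0, 0, 0, 0, 11.4]
  ]
}}

```text
time: 27.25
tcp_pos: [0.5581, 0.2397, 0.182]
tool_rot: [[-1.0, 0.023, -0.001], [0.023, 1.0, -0.0], [0.001, -0.0, -1.0]]
wrist_force: [-0.6, -0.7, -0.5]
grip_width: 0.0096
gripper_force: 7.4
```

```bash
python3 bow.py | head -4
```

```text
[0.5581 0.2397 0.182 ] F [-0.6 -0.7 -0.5] Tq [-0.01 -0.01  0.03] grip 7.4 0.0096 t 27.25
1218 col 277
274 243:553.4,161.1 247:549.6,174.6 250:549.1,179.1 253:550.1,180.3 256:551.8,180.2 259:553.6,179.8 262:554.6,181.1 265:556.1,181.3 268:557.9,181.2 271:558.8,182.4 274:559.5,184.1 277:561.2,184.0 280:563.1,183.5 283:564.6,183.9 286:566.1,184.2 289:567.0,185.4 292:568.7,185.4 295:569.8,186.3 298:571.7,186.0 301:573.0,186.6 304:574.1,187.5
277 243:553.6,160.8 248:549.3,176.5 251:549.6,179.2 254:550.9,179.8 257:551.7,181.6 260:553.1,181.9 263:554.8,181.9 266:556.3,182.1 269:557.6,182.6 272:559.0,183.0 275:560.5,183.3 278:562.2,183.4 281:563.1,184.6 284:564.9,184.4 287:566.4,184.6 290:567.3,186.0 293:568.9,186.0 296:570.6,186.1 299:571.5,187.1 302:574.1,185.9 306:576.5,185.8
```

{"method": "move_arm", "body": {
  "steps": [
    [-0.14, 0, -0.06, 0, 11.4],
    [-0.14, 0, -0.06, 0, 11.4],
    [-0.14, 0, -0.07, 0, 11.4],
    [-0.14, 0, -0.07, 0, 11.4],
    [0, 0, 0, 0, 11.4],
    [0, 0, 0, 0, 11.4]
  ]
}}

```text
time: 27.9
tcp_pos: [0.5469, 0.2397, 0.1768]
tool_rot: [[-1.0, 0.023, -0.001], [0.023, 1.0, -0.0], [0.001, -0.0, -1.0]]
wrist_force: [-0.5, 0.0, -0.1]
grip_width: 0.0096
gripper_force: 7.4
```

```bash
python3 bow.py | head -4
```

```text
[0.5469 0.2397 0.1768] F [-0.5  0.  -0.1] Tq [0.03 0.03 0.  ] grip 7.4 0.0096 t 27.9
1181 col 277
274 250:539.1,171.3 253:539.7,173.4 256:541.2,173.9 259:542.7,174.0 262:543.5,175.7 265:544.8,176.3 268:546.1,177.0 271:546.9,178.5 274:548.7,178.2 277:550.1,178.6 280:550.8,180.3 283:552.7,179.8 286:553.8,180.7 289:554.9,181.6 292:555.5,183.3 295:557.6,182.6 298:559.2,182.8 301:559.8,184.3 304:561.1,184.8 307:562.5,185.2
277 250:539.2,171.3 253:540.2,172.5 256:541.0,174.2 259:543.0,173.5 262:544.0,174.9 265:545.5,175.1 268:546.1,177.1 271:547.6,177.4 274:548.8,178.0 277:550.2,178.6 280:551.2,179.6 283:552.7,179.9 286:554.0,180.6 289:555.1,181.3 292:556.7,181.5 295:557.3,183.1 298:558.2,184.3 301:560.3,183.6 304:560.2,186.1 307:562.4,185.4
```

{"method": "move_arm", "body": {
  "steps": [
    [0, 0, 0, 0, 11],
    [0.075, 0, -0.13, 0, 11],
    [0.075, 0, -0.13, 0, 11],
    [0.075, 0, -0.13, 0, 11],
    [0.075, 0, -0.13, 0, 11],
    [0, 0, 0, 0, 11],
    [0, 0, 0, 0, 11]
  ]
}}

```text
time: 28.65
tcp_pos: [0.5533, 0.2397, 0.1664]
tool_rot: [[-1.0, 0.023, 0.0], [0.023, 1.0, 0.0], [-0.0, 0.0, -1.0]]
wrist_force: [1.9, 0.2, -0.1]
grip_width: 0.0097
gripper_force: 11.5
```

```bash
python3 bow.py | head -4
```

```text
[0.5533 0.2397 0.1664] F [ 1.9  0.2 -0.1] Tq [-0.03 -0.39 -0.01] grip 11.5 0.0097 t 28.65
1165 col 277
274 250:545.5,161.0 253:546.6,162.1 256:548.0,162.7 259:548.1,165.6 262:550.6,164.1 265:552.3,163.9 268:552.8,166.2 271:554.2,166.6 274:555.0,168.1 277:556.6,168.1 280:557.8,169.0 283:558.7,170.2 286:560.1,170.6 289:561.1,171.6 292:562.4,172.1 295:564.1,172.1 298:564.8,173.5 301:565.9,174.3 304:567.0,175.2 307:569.7,173.8
277 250:545.9,160.2 253:546.4,162.6 256:547.2,164.3 259:548.7,164.7 262:550.2,164.9 265:551.5,165.5 268:552.9,166.0 271:553.3,168.2 274:555.7,167.0 277:556.2,168.9 280:557.6,169.3 283:558.9,169.9 286:560.5,170.0 289:561.2,171.4 292:562.4,172.3 295:563.5,173.1 298:565.9,172.0 301:565.5,175.0 304:566.8,175.6 307:569.4,174.2
```

{"method": "move_arm", "body": {
  "steps": [
    [0.08, 0, -0.125, 0, 10.7],
    [0.08, 0, -0.125, 0, 10.7],
    [0.075, 0, -0.13, 0, 10.7],
    [0.06, 0, -0.1, 0, 10.7],
    [0, 0, 0, 0, 10.7],
    [0, 0, 0, 0, 10.7]
  ]
}}

```text
time: 29.3
tcp_pos: [0.5586, 0.2398, 0.1574]
tool_rot: [[-1.0, 0.023, -0.001], [0.023, 1.0, 0.0], [0.001, 0.0, -1.0]]
wrist_force: [-5.1, 0.3, 8.0]
grip_width: 0.0097
gripper_force: 17.8
```

```bash
python3 bow.py | head -4
```

```text
[0.5586 0.2398 0.1574] F [-5.1  0.3  8. ] Tq [0.02 0.61 0.  ] grip 17.8 0.0097 t 29.3
1174 col 277
274 250:550.2,153.0 253:551.8,153.2 256:552.9,154.4 259:554.0,155.4 262:555.4,155.8 265:557.0,155.9 268:557.6,157.9 271:559.4,157.5 274:560.1,159.2 277:561.7,159.3 280:562.6,160.6 283:563.7,161.6 286:564.9,162.2 289:565.5,163.9 292:567.1,164.0 295:569.0,163.6 298:569.7,165.1 301:571.0,165.5 304:572.1,166.3 307:574.6,165.1
277 250:550.8,152.0 253:551.4,154.0 256:552.6,155.0 259:554.0,155.5 262:555.3,156.0 265:556.5,156.9 268:558.2,156.8 271:558.8,158.7 274:560.4,158.8 277:561.9,159.1 280:562.4,161.0 283:563.6,161.7 286:564.9,162.3 289:565.7,163.5 292:567.9,162.8 295:569.0,163.7 298:569.8,164.9 301:571.0,165.6 304:572.3,166.1 307:574.1,165.9
```

{"method": "move_arm", "body": {
  "steps": [
    [0.04, 0, -0.07, 0, 10.3],
    [0, 0, 0, 0, 10.3],
    [0, 0, 0, 0, 10.3]
  ]
}}

```text
time: 29.65
tcp_pos: [0.5588, 0.2398, 0.157]
tool_rot: [[-1.0, 0.023, -0.001], [0.023, 1.0, 0.0], [0.001, 0.0, -1.0]]
wrist_force: [-11.0, -1.7, 19.7]
grip_width: 0.0093
gripper_force: 25.0
```

```bash
python3 bow.py | head -3
```

```text
[0.5588 0.2398 0.157 ] F [-11.   -1.7  19.7] Tq [-0.29  1.66 -0.02] grip 25.0 0.0093 t 29.65
1170 col 277
274 249:550.5,151.5 252:551.2,153.4 255:552.8,153.5 258:553.6,155.1 261:554.7,156.2 264:556.7,155.6 267:557.5,157.1 270:558.4,158.4 273:559.5,159.4 276:561.1,159.4 279:561.7,161.2 282:563.4,161.1 285:564.5,162.0 288:565.8,162.6 291:567.1,163.2 294:567.8,164.6 297:569.6,164.3 300:571.1,164.6 303:571.4,166.6 306:573.8,165.6 309:575.1,166.0
```

{"method": "move_arm", "body": {
  "steps": [
    [0, 0, 0, 0, 20],
    [0, 0, 0, 0, 20],
    [0.18, 0, 0.12, 0, 20],
    [0.18, 0, 0.12, 0, 20],
    [0, 0, 0, -0.15, 20],
    [0, 0, 0, -0.15, 20],
    [0, 0, 0, -0.15, 20],
    [0, 0, 0, -0.15, 20],
    [0, 0, 0, 0, 20],
    [0, 0, 0, 0, 20]
  ]
}}

```text
time: 30.7
tcp_pos: [0.5673, 0.2397, 0.1604]
tool_rot: [[-0.882, 0.471, 0.0], [0.471, 0.882, 0.0], [-0.0, 0.0, -1.0]]
wrist_force: [0.6, -0.6, -0.4]
grip_width: 0.0171
gripper_force: 0.4
```

```bash
cat > turn.py <<'E'
from h import *
s=env.state();T=np.array(s['tcp_pos']);R=np.array(s['tool_rot']);print(T.round(4),'yaw',np.degrees(np.arctan2(R[1,1],R[0,1])).round(1),'F',np.round(s['wrist_force'],1),'Tq',np.round(s['wrist_torque'],2),'grip',round(s['gripper_force'],1),round(s['grip_width'],4),'t',s['time'])
S=np.array([.579,.2397,.1334]);n=np.array([-.5003,.0146,.8657]);u=np.array([.8657,-.025,.5]);yv=np.cross(n,u)
for cam in ('wrist','top','scene'):
    f=grab(cam);w=cloud(f);hsv=cv2.cvtColor(f['color'],cv2.COLOR_RGB2HSV)
    m=(cv2.inRange(hsv,(0,150,40),(8,255,255))>0)&(np.linalg.norm(w-S,axis=-1)<.05)
    p=w[m]-S
    if len(p)<8: print(cam,len(p));continue
    c=np.c_[p@u,p@yv,p@n]*1000
    top=c[c[:,2]>np.percentile(c[:,2],90)-3.5]
    a=top[:,:2]-top[:,:2].mean(0);U,sv,V=np.linalg.svd(a,full_matrices=False);e=V[0]*np.sign(V[0][0])
    print(cam,len(p),'top n',len(top),'height',np.percentile(c[:,2],[50,90,99]).round(1),'centre',top.mean(0).round(1),'sv',(sv/np.sqrt(len(top))).round(1),'clockwise deg',np.degrees(np.arctan2(-e[1],e[0])).round(1))
E
python3 turn.py
```

```text
[0.5673 0.2397 0.1604] yaw 61.9 F [ 0.6 -0.6 -0.4] Tq [-0.02 -0.11  0.  ] grip 0.4 0.0171 t 30.7
wrist 1441 top n 1078 height [31.3 32.8 33.7] centre [-2.4  1.1 31.7] sv [8.  2.7] clockwise deg 10.1
top 4
scene 59 top n 13 height [20.  29.7 33.5] centre [ 8.3 -2.6 29.8] sv [5.4 2.1] clockwise deg 55.4
```

{"method": "move_arm", "body": {
  "steps": [
    [-0.05, 0, 0, -0.15, 20],
    [0, 0, 0, -0.15, 20],
    [0, 0, 0, -0.15, 20],
    [0, 0, 0, -0.15, 20],
    [0, 0, 0, -0.15, 20],
    [0, 0, 0, 0, 20],
    [0, 0, 0, 0, 20]
  ]
}}

```text
time: 31.55
tcp_pos: [0.5661, 0.2396, 0.1604]
tool_rot: [[-0.472, 0.881, 0.0], [0.881, 0.472, -0.0], [-0.0, 0.0, -1.0]]
wrist_force: [0.5, -0.7, 1.8]
grip_width: 0.0171
gripper_force: 1.7
```

```bash
python3 turn.py
```

```text
[0.5661 0.2396 0.1604] yaw 28.2 F [ 0.5 -0.7  1.8] Tq [-0.18 -0.08  0.01] grip 1.7 0.0171 t 31.55
wrist 1744 top n 1027 height [30.3 32.5 33.5] centre [-1.5  3.2 31.5] sv [8.1 2.6] clockwise deg 49.1
top 8 top n 2 height [20.5 25.1 26.7] centre [  8.6 -10.5  25.6] sv [2.4 0. ] clockwise deg -51.5
scene 58 top n 16 height [23.3 32.  34.6] centre [ 3.3 -2.3 31.4] sv [7.7 3.5] clockwise deg 49.5
```

{"method": "move_arm", "body": {
  "steps": [
    [0, 0, 0, -0.13, 20],
    [0, 0, 0, -0.13, 20],
    [0, 0, 0, -0.13, 20],
    [0, 0, 0, -0.13, 20],
    [0, 0, 0, 0, 20],
    [0, 0, 0, 0, 20]
  ]
}}

```text
time: 32.3
tcp_pos: [0.5658, 0.2397, 0.1604]
tool_rot: [[-0.083, 0.997, -0.0], [0.997, 0.083, -0.0], [-0.0, -0.0, -1.0]]
wrist_force: [-2.4, -1.2, 2.6]
grip_width: 0.0171
gripper_force: 2.4
```

```bash
python3 turn.py
```

```text
[0.5658 0.2397 0.1604] yaw 4.8 F [-2.4 -1.2  2.6] Tq [-0.08  0.33  0.07] grip 2.4 0.0171 t 32.3
wrist 1883 top n 981 height [29.2 32.3 33.3] centre [ 0.2  4.4 31.3] sv [8.  2.6] clockwise deg 75.5
top 23 top n 6 height [25.5 33.4 34. ] centre [ 3.2 -9.2 33. ] sv [3.5 1.2] clockwise deg -57.8
scene 50 top n 15 height [22.5 32.8 38.2] centre [ 2.2 -5.9 32.6] sv [6.5 3.8] clockwise deg 35.3
```

Bow at 75.5°; a bit more until the torque shows the stop.

{"method": "move_arm", "body": {
  "steps": [
    [0, 0, 0, -0.08, 20],
    [0, 0, 0, -0.08, 20],
    [0, 0, 0, 0, 20]
  ]
}}

```text
time: 32.75
tcp_pos: [0.5657, 0.2397, 0.1604]
tool_rot: [[0.046, 0.999, -0.001], [0.999, -0.046, -0.0], [-0.0, -0.001, -1.0]]
wrist_force: [-4.5, -1.4, 3.5]
grip_width: 0.0171
gripper_force: 4.4
```

{"method": "move_arm", "body": {
  "steps": [
    [0, 0, 0, -0.06, 20],
    [0, 0, 0, -0.06, 20],
    [0, 0, 0, 0, 20]
  ]
}}

```text
time: 33.05
tcp_pos: [0.5656, 0.2397, 0.1605]
tool_rot: [[0.138, 0.99, -0.001], [0.99, -0.138, -0.0], [-0.0, -0.001, -1.0]]
wrist_force: [-4.7, -1.3, 4.8]
grip_width: 0.0174
gripper_force: 8.8
```

```bash
python3 turn.py
```

```text
[0.5656 0.2397 0.1605] yaw -8.0 F [-4.7 -1.3  4.8] Tq [-0.13  0.86  0.21] grip 8.8 0.0174 t 33.05
wrist 1962 top n 928 height [28.  32.2 33.2] centre [ 0.8  4.9 31.2] sv [8.  2.6] clockwise deg 83.5
top 25 top n 9 height [26.5 33.4 34.7] centre [ 0.8 -8.  32.1] sv [2.8 1.3] clockwise deg -32.8
scene 40 top n 9 height [13.6 32.2 37.3] centre [ 3.  -9.  32.4] sv [5.1 2.3] clockwise deg 15.5
```

{"method": "move_arm", "body": {
  "steps": [
    [0, 0, 0, -0.07, 20],
    [0, 0, 0, -0.07, 20],
    [0, 0, 0, 0, 20],
    [0, 0, 0, 0, 20]
  ]
}}

```text
time: 33.6
tcp_pos: [0.5654, 0.2397, 0.1606]
tool_rot: [[0.244, 0.97, -0.001], [0.97, -0.244, -0.0], [-0.001, -0.001, -1.0]]
wrist_force: [-7.1, -1.1, 6.6]
grip_width: 0.0172
gripper_force: 14.2
```

```bash
python3 turn.py|head -2
```

```text
[0.5654 0.2397 0.1606] yaw -14.1 F [-7.1 -1.1  6.6] Tq [-0.14  1.08  0.36] grip 14.2 0.0172 t 33.6
wrist 2004 top n 919 height [27.5 32.1 33.2] centre [ 1.1  5.2 31.1] sv [8.  2.6] clockwise deg 86.9
```

{"method": "move_arm", "body": {
  "steps": [
    [0, 0, 0, 0, 40],
    [0, 0, 0, 0, 40],
    [0, 0, 0.5, 0, 40],
    [0, 0, 1, 0, 40],
    [0, 0, 1, 0, 40],
    [0, 0, 1, 0, 40],
    [0, 0, 0, 0, 40]
  ]
}}

```text
time: 34.45
tcp_pos: [0.5671, 0.24, 0.2335]
tool_rot: [[0.247, 0.969, 0.005], [0.969, -0.247, 0.001], [0.003, 0.005, -1.0]]
wrist_force: [0.1, -0.1, 0.2]
grip_width: 0.0342
gripper_force: 0.0
```

```bash
python3 turn.py; python3 - <<'E'
from h import *
S=np.array([.579,.2397,.1334]);n=np.array([-.5003,.0146,.8657]);u=np.array([.8657,-.025,.5]);yv=np.cross(n,u)
f=grab('wrist');w=cloud(f);hsv=cv2.cvtColor(f['color'],cv2.COLOR_RGB2HSV)
c=np.stack([(w-S)@u,(w-S)@yv,(w-S)@n],-1)*1000
red=(cv2.inRange(hsv,(0,150,40),(8,255,255))>0)&(np.hypot(c[...,0],c[...,1])<25)&(c[...,2]>28)&(c[...,2]<36)
print(red.sum(),cv2.minAreaRect(c[red][:,:2].astype(np.float32)),c[red].mean(0),np.percentile(c[red][:,2],[5,50,95]))
g=(cv2.inRange(hsv,(50,100,50),(85,255,255))>0)&(np.hypot(c[...,0],c[...,1])<40)
if g.sum(): q=c[g].mean(0);print('green',q.round(1),'cw deg',np.degrees(np.arctan2(-q[1],q[0])))
E
```

```text
[0.5671 0.24   0.2335] yaw -14.3 F [ 0.1 -0.1  0.2] Tq [-0.03  0.03  0.02] grip 0.0 0.0342 t 34.45
wrist 1040 top n 435 height [25.4 31.7 32.5] centre [-0.   2.7 30.9] sv [8.1 2.6] clockwise deg 77.8
top 52 top n 27 height [29.3 32.8 34.6] centre [-1.1 -2.6 31.4] sv [7.7 2.4] clockwise deg 78.5
scene 103 top n 23 height [18.9 30.4 32.2] centre [ 1.4 -0.4 29.9] sv [8.3 1.5] clockwise deg 79.9
461 ((-0.780043363571167, 2.26190185546875), (10.433248519897461, 28.681774139404297), 10.272295951843262) [ 0.13910578  2.55096382 30.8752255 ] [28.7531854  31.06335527 32.29605173]
green [  9.  -25.2  -7.7] cw deg 70.41655659110687
```

{"method": "move_arm", "body": {
  "steps": [
    [0, 0, 1, 0, 40],
    [0, 0, 1, 0, 40],
    [-0.5, 0, 0.5, 0, 40],
    [-0.5, 0, 0, 0, 40],
    [0, 0, 0, 0, 40]
  ]
}}

```text
time: 35.15
tcp_pos: [0.5443, 0.2397, 0.2796]
tool_rot: [[0.247, 0.969, -0.001], [0.969, -0.247, -0.0], [-0.001, -0.001, -1.0]]
wrist_force: [0.4, -0.0, 0.9]
grip_width: 0.0342
gripper_force: 0.0
```

```bash
python3 - <<'E'
from h import *
M=np.array([.577,.0493,.126]);n=np.array([-.5003,.0146,.8657]);u=np.array([.8657,-.025,.5]);yv=np.cross(n,u)
for cam in ('top','scene'):
    f=grab(cam);w=cloud(f);c=np.stack([(w-M)@u,(w-M)@yv,(w-M)@n],-1)*1000
    for lo,hi in ((-13,-5),(-5,5),(5,13)):
        m=(c[...,0]>lo)&(c[...,0]<hi)&(abs(c[...,1])<30)&(abs(c[...,2])<40);print(cam,lo,m.sum(),np.percentile(c[m][:,2],[5,50,95]).round(1))
    m=(abs(c[...,0])<12)&(c[...,1]>60)&(c[...,1]<120);print('panel',np.nanmedian(c[m][:,2]).round(1))
E
python3 turn.py; python3 m1.py | grep -c x
```

```text
top -13 75 [-7.6 -2.6  0.2]
top -5 89 [-7.  -3.1  0.9]
top 5 85 [-6.8 -2.4  1.6]
panel 768.3
scene -13 40 [-2.3 -1.   0.1]
scene -5 43 [-2.7 -1.3  0. ]
scene 5 18 [-1.6 -0.5  0.3]
panel 0.7
[0.5454 0.2397 0.2795] yaw -14.3 F [0.2 0.4 0.4] Tq [0.01 0.01 0.01] grip 0.0 0.0343 t 35.25
wrist 692 top n 315 height [26.4 31.6 32.5] centre [-0.1  2.7 30.8] sv [8.  2.6] clockwise deg 77.3
top 50 top n 21 height [29.4 33.2 34.8] centre [-0.4 -2.5 32.1] sv [7.  2.4] clockwise deg 85.6
scene 108 top n 26 height [19.1 30.  32.5] centre [ 1.1 -1.2 29.8] sv [9.4 1.8] clockwise deg 78.4
0
```

The flap reads flat and closed, the key is seated at about 78° (the 70° stop plus slot play), and the robot is clear of everything.

```bash
python3 -c "
from rig import env
print(env.sign_off())"
```

```text
the job is handed in; nothing more can be done
None
```

The blue-tab carrier sits fully home with the flap closed behind it. The red key is pushed fully in, turned clockwise to the ON stop and left there, and the job was handed in at about 35 s of the 72 s allowed.

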